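Tidy up after repotting: brush off the shards, saucer the pots

ROBOT

A 6-joint arm with a two-finger parallel gripper is mounted at the origin on the work surface. World frame = base frame: x ahead of the robot, y to its left, z up, the work surface at z = 0. Lengths are in m, angles in rad, forces in N, time in s.
With the tool pointing down it reaches from about 0.425 to 0.95 m from the base axis. Payload 3.5 kg.
Tool frame: the origin (TCP) lies midway between the tips of the shut fingers; the grasp point (between the pads) lies 19 mm behind it; z points along the fingers, x is the direction in which the jaws open and shut, and the axes are right-handed (so a half turn about z gives the same grasp; the last joint's range is limited). The gripper opens to 85 mm and grips with 20 to 120 N. Pads are 22 mm wide; open, the fingers measure 114 mm over their backs; the gripper's body (76 mm by 85 mm) begins 54 mm behind the grasp point. The pads swing forward as they close: fully open they stand 13 mm farther back than shut.
Start: joints at [0.964, 0.286, 1.577, -0, 1.279, -0.15], TCP at [0.298, 0.606, 0.231] pointing down, gripper open.
Joint ranges: [-2.77, 2.77], [-0.9, 2.22], [0.21, 2.48], [-1.53, 4.67], [0.24, 2.81], [-2.84, 2.84]. Speed limits (rad/s): [2.79, 2.79, 3.14, 3.14, 3.14, 3.14].

INTERFACE

Orientations are given as a unit quaternion [x, y, z, w].
In Python, from plant import readout, optics, ctrl gives the robot as it stands. The module is installed in compiled form; this text tells all that it offers.
- The arm moves only by the shell command python3 -m crank 'ROWS' [OPENING] [FORCE]. ROWS is text: rows parted by semicolons, each of 6 numbers parted by spaces: the shift along the tool's x, y, z in mm, then the turn, a rotation vector about the tool's x, y, z in rad. In form: dx dy dz ax ay az; .... A call has 1 to 5 rows; each row shifts and turns the commanded pose from where the row before left it, along the tool's axes as they then stand; what a row does not reach is not made up. A row lasts 1/8 s, in which the tool goes at most 62.5 mm and 10.7 degrees, less where a joint would pass 70% of its speed; a pose out of reach is approached as far as the arm can. A call is refused whole if a number of a shift passes 62.5 or a number of a turn 0.188, either way. A call with a gripper value outside its range is refused whole. OPENING is the opening, from -1 (shut) to 1 (fully open), set as the call begins (- or left out, the last holds). The fingers move at their own pace and stop on an object; FORCE is the grip in N (left out, the last holds). Time passes only in rows, so rows that do not move let the fingers close. It gives the time, the measured TCP pose, the force and the opening at its end, in the units of the state.
- readout.get_state(): the state, without advancing time (a new reading comes with each control period).
- optics.read_camera(name): name is "side" or "top"; returns the picture (384x512x3 uint8, red, green, blue); there is no depth.
- optics.calibration(name): a dict with "mtx" (3x3 intrinsics, pixels), "dist_coeffs" ([k1, k2, p1, p2, k3] as OpenCV has them; the pictures are not rectified), "rvec" (rotation vector, rad) and "tvec" (3), from world to camera coordinates, as OpenCV has them. Camera axes: x right, y down, z forward; pixel columns grow to the right and rows downward; lengths in m; the calibration is good to about 2 mm. A picture is of the moment at which its call begins. calibration takes no time and is no camera call.
- ctrl.sign_off(): hands the job in, once; it reports no verdict.
Trained networks look in the newest picture that a camera, given by its name, has taken for a name from the list of things; names that differ only in an ending like _2 or _b are one class to them, and where a whole thing is asked for, a point or a joint stands for the part that bears it (a point fixed in the world has none). Each returns a list of dicts, best first, with "p" (0 to 1); they miss things now and then, are a little off and sometimes report something else, mostly with a low value. They report only what shows in the picture. A call takes as long as a camera call. They do not tell look-alikes from the thing itself.
- optics.recognise(camera, thing): "xy" ([column, row] as shares, 0 to 1, of the picture: columns of its width, rows of its height, amid what is visible of it).
The state is a dict: "time": time; "qpos": joint angles; "dq": joint speeds; "joint_efforts": joint torques, N m; "eef_pos": TCP position; "tcp_rot": TCP orientation; "contact_force": force on the tool from outside, world axes, zero at the start; "wrist_torque": the same for the moment, N m; "opening": opening from 0.0 (shut) to 1.0 (fully open).
Only numpy, scipy, OpenCV 4.12 (cv2) and the standard library are available. Lean on these libraries where they do the work, as an engineer would, in place of code of your own. Each camera call takes 0.05 s, during which the arm holds its last target.

TASK

Repotting is done, so tidy up: holding the brush, sweep every shard off the wooden board into the steel tray at its edge (never touch the sharp shards with the fingers), and stand the brush back on its cork mat, bristles down. Stand every potted plant that is there upright and fully down in the saucer that matches its foot in shape and size, the saucer flat on the table; lay any saucer that has no plant flat on the swept board, the right way up. Do not disturb the glass jar, the white pot or the misting bottle.

Things in the scene. Friction and masses are not known exactly. Their poses are not given: they have to be found in the camera images.
- board: Fixed unit, 220 x 160 mm: dark wooden board with a steel catch tray on its -x side. Origin: under its middle, on the table. Board: x -40 to 110 mm, y +-80, flat top 30 mm up; side lips 12 mm higher leave 140 mm between them; both x ends open. Tray: x -110 to -40, floor 4 mm up, outer walls 5 mm thick, 28 mm high. Pieces pushed over the board's edge (x = -40) drop into it.
- tray (a point): Centre of the tray's inner floor (inside 65 mm along x, 150 mm along y), 4 mm above the table, 72.5 mm on the -x side of the board's origin; axes as the board.
- mat: Thin cork mat fixed to the table, where the brush lives: 70 mm along x, 120 mm along y, 4 mm thick. Origin: centre of its underside.
- brush: Wooden block brush standing on its bristles on the mat. Origin: centre of the bristle tips; z up. Bristle block (stiff, one solid) 22 mm along x, 76 along y, 28 high; wooden back 30 x 80 mm from 28 to 44 mm; on it an upright grip 16 mm thick along x, 60 along y, from 44 to 80 mm, to be gripped from above across the 16 mm. About 0.12 kg.
- shard0: Chunky terracotta shard, a five- or six-sided flake about 27 mm across and 10 mm thick, 12 g, on the wooden board (not every one need be there). Origin: centre of its underside.
- shard1: Chunky terracotta shard, a five- or six-sided flake about 27 mm across and 10 mm thick, 12 g, on the wooden board (not every one need be there). Origin: centre of its underside.
- shard2: Chunky terracotta shard, a five- or six-sided flake about 27 mm across and 10 mm thick, 12 g, on the wooden board (not every one need be there). Origin: centre of its underside.
- shard3: Chunky terracotta shard, a five- or six-sided flake about 27 mm across and 10 mm thick, 12 g, on the wooden board (not every one need be there). Origin: centre of its underside.
- shard4: Chunky terracotta shard, a five- or six-sided flake about 27 mm across and 10 mm thick, 12 g, on the wooden board (not every one need be there). Origin: centre of its underside.
- pot_small: Small round terracotta pot with a short column cactus: foot 36 mm, straight collar 46 mm in diameter from 28 to 44 mm high; cactus up to 73 mm. Rigid, one solid. May be absent. Origin: centre of its underside, z up. Its plant stays inside the collar's outline, so it can be gripped from above across the collar.
- pot_large: Large round terracotta pot with a rosette succulent: foot 50 mm, straight collar 62 mm in diameter from 40 to 56 mm high; leaves up to about 90 mm. Rigid, one solid. May be absent. Origin: centre of its underside, z up. Its plant stays inside the collar's outline, so it can be gripped from above across the collar.
- pot_square: Square terracotta pot with a ball cactus: foot 44 x 44 mm, straight collar 52 x 52 mm from 34 to 50 mm high, sides along its x and y; cactus up to 78 mm. Rigid, one solid. May be absent. Origin: centre of its underside, z up. Its plant stays inside the collar's outline, so it can be gripped from above across the collar.
- pot_oblong: Oblong terracotta pot with three small succulents in a row: foot 36 mm along x, 66 mm along y, straight collar 44 mm along x, 74 mm along y, from 30 to 46 mm high; plants up to 68 mm. Rigid, one solid. May be absent. Origin: centre of its underside, z up. Its plant stays inside the collar's outline, so it can be gripped from above across the collar.
- saucer_small: Small round saucer, 52 mm outside, 44 mm inside: terracotta, 16 mm high, floor 4 mm thick, loose on the table. It belongs to pot_small, whose foot fits in it with 4 mm to spare on each side. Origin: centre of its underside.
- saucer_large: Large round saucer, 66 mm outside, 58 mm inside: terracotta, 16 mm high, floor 4 mm thick, loose on the table. It belongs to pot_large, whose foot fits in it with 4 mm to spare on each side. Origin: centre of its underside.
- saucer_square: Square saucer, 60 x 60 mm outside, 52 x 52 mm inside, sides along its x and y: terracotta, 16 mm high, floor 4 mm thick, loose on the table. It belongs to pot_square, whose foot fits in it with 4 mm to spare on each side. Origin: centre of its underside.
- saucer_oblong: Oblong saucer, 52 x 82 mm outside (82 along y), 44 x 74 mm inside: terracotta, 16 mm high, floor 4 mm thick, loose on the table. It belongs to pot_oblong, whose foot fits in it with 4 mm to spare on each side. Origin: centre of its underside.
- jar: Ribbed glass jar, 72 mm across, 62 mm high, loose bystander. Origin: centre of its underside.
- white_pot: White glazed pot, 110 mm across, with a round-leaved plant up to about 230 mm high, loose bystander. Origin: centre of its underside.
- mister: Amber misting bottle, 72 mm across, 155 mm high, loose bystander. Origin: centre of its underside.
There are look-alikes about, which are no part of the job. What is shaped like the saucer_square but green is not meant.

How it is judged:
By the outcome, as a careful person would: the job done as asked, in the order asked, and still so for the second after the job is handed in, with the robot touching nothing.
Of pot_small, pot_large, pot_square, pot_oblong only 2 to 4 are there at a start; the rules pass over those that are not, and their reading is None.
Of shard0, shard1, shard2, shard3, shard4 only 3 to 5 are there at a start; the rules pass over those that are not, and their reading is None.
At some moment in a run one of saucer_small, saucer_large, saucer_square, saucer_oblong may be knocked a few centimetres aside while the robot is not near it.
It also fails if it takes over 192 s, if anything falls off the work surface, if the arm or the gripper's body presses on something with over 40 N, if the wrist force passes 120 N, or if a joint passes its speed limit or range.

## Working session

There is one attempt and no reset: what is moved stays moved. The work goes in short steps, Python scripts to look and compute and a shell command to move; the robot and the scene stay as the last step left them, time stands still between calls to the robot, and variables do not carry over. Pictures are saved under pics/ and viewed, and the job is handed in when it is done.

```bash
mkdir -p pics; ls; python3 - <<'E'
from plant import readout, optics, ctrl
import cv2
print(readout.get_state())
for n in ("top","side"):
    im=optics.read_camera(n); cv2.imwrite(f"pics/{n}0.png",cv2.resize(im[:,:,::-1],(800,600),interpolation=cv2.INTER_CUBIC))
    print(n,optics.calibration(n))
E
```

```text
pics
{'time': 0.0, 'qpos': array([ 9.63981120e-01,  2.87205276e-01,  1.57819788e+00, -9.89293263e-06,
        1.27861477e+00, -1.50032279e-01]), 'dq': array([0.0009263 , 0.00019461, 0.00052256, 0.00018151, 0.00208373,
       0.00100878]), 'joint_efforts': array([-6.39827408e-05, -4.05988455e+01, -2.92624998e+01, -1.65133329e-04,
        5.93377888e-03,  3.74080670e-06]), 'eef_pos': array([0.29732618, 0.60524185, 0.22990948]), 'tcp_rot': array([ 8.48839933e-01,  5.28648558e-01, -1.11171530e-03,  4.84348664e-04]), 'contact_force': array([0.76851329, 0.22032893, 0.10496012]), 'wrist_torque': array([-0.01463416, -0.04985941, -0.00555746]), 'opening': 1.0026479469593212}
top {'mtx': array([[371.35972565,   0.        , 252.64684365],
       [  0.        , 371.35972565, 190.05835139],
       [  0.        ,   0.        ,   1.        ]]), 'dist_coeffs': array([0.0223661, 0.       , 0.       , 0.       , 0.       ]), 'rvec': array([ 2.15380522, -2.20581129,  0.12635896]), 'tvec': array([0.00896434, 0.58318874, 1.17660743])}
side {'mtx': array([[432.77975808,   0.        , 258.2246839 ],
       [  0.        , 432.77975808, 192.62455096],
       [  0.        ,   0.        ,   1.        ]]), 'dist_coeffs': array([-0.15500827,  0.        ,  0.        ,  0.        ,  0.        ]), 'rvec': array([ 2.17566192, -0.06975269,  0.04199078]), 'tvec': array([-0.58261318,  0.05702362,  1.41815843])}
```

View pics/top0.png

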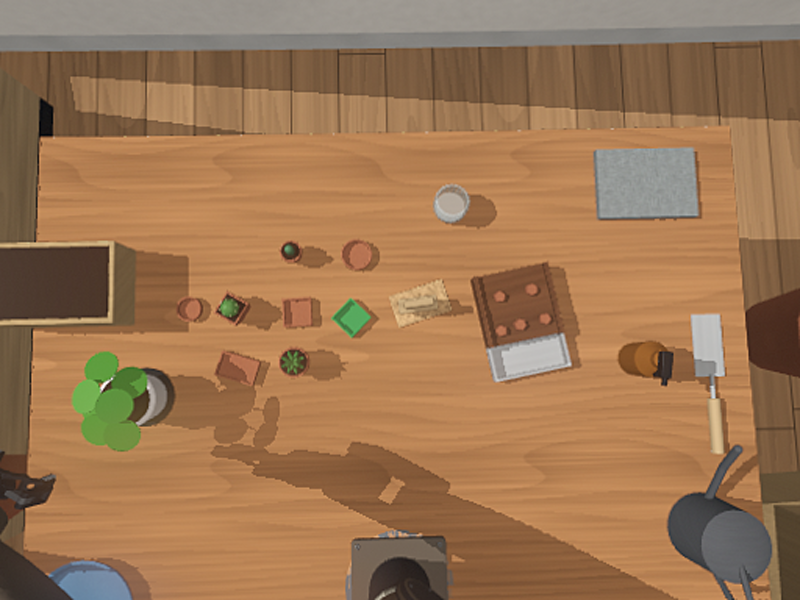

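View pics/side0.png

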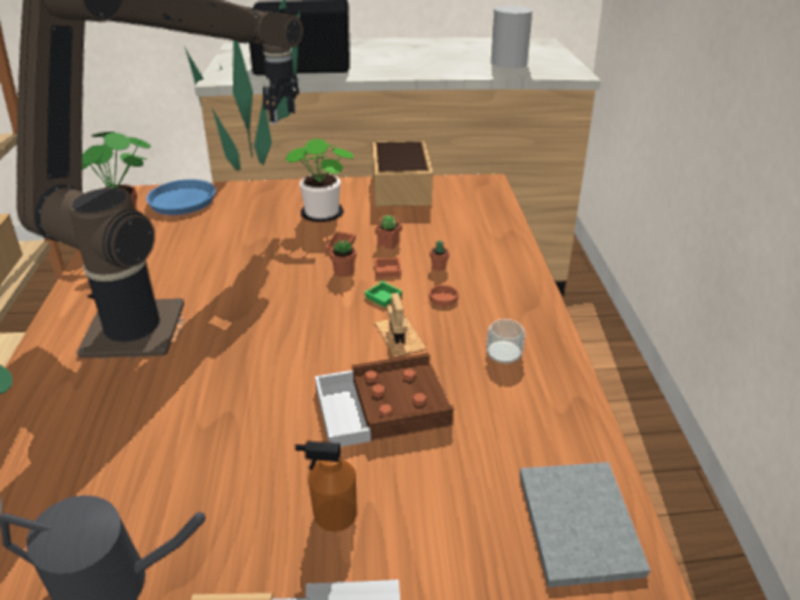

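```bash
cat > h.py <<'E'
from plant import readout, optics, ctrl
import cv2, numpy as np
from scipy.spatial.transform import Rotation as R
C={n:optics.calibration(n) for n in("top","side")}
def px2w(n,uv,z):
    c=C[n]; p=cv2.undistortPoints(np.array([[uv]],float),c["mtx"],c["dist_coeffs"])[0,0]
    Rm=cv2.Rodrigues(c["rvec"])[0]; o=-Rm.T@c["tvec"]; d=Rm.T@np.array([p[0],p[1],1])
    return o+d*(z-o[2])/d[2]
def w2px(n,P):
    c=C[n]; return cv2.projectPoints(np.array(P,float).reshape(-1,3),c["rvec"],c["tvec"],c["mtx"],c["dist_coeffs"])[0][:,0]
def shot(n,name,crop=None,s=1):
    im=optics.read_camera(n)
    np.save(f"pics/{name}.npy",im)
    if crop: 
        a,b,c_,d=crop; im=im[b:d,a:c_]
    cv2.imwrite(f"pics/{name}.png",cv2.resize(im[:,:,::-1],None,fx=s,fy=s,interpolation=cv2.INTER_CUBIC))
    return im
def st():
    s=readout.get_state(); r=R.from_quat(s["tcp_rot"]); m=r.as_matrix()
    print("t%.2f"%s["time"],"pos",np.round(s["eef_pos"]*1000,1),"yaw x-axis deg %.2f"%np.degrees(np.arctan2(m[1,0],m[0,0])),"z",np.round(m[:,2],3),"F",np.round(s["contact_force"],1),"op %.3f"%s["opening"],"q",np.round(s["qpos"],2))
    return s
E
python3 - <<'E'
from h import *
shot("top","t1",(100,140,260,260),5)
shot("top","t2",(240,150,380,260),5)
shot("side","s1",(190,120,330,300),4)
for t in "saucer_small saucer_large saucer_square saucer_oblong pot_small pot_large pot_square pot_oblong brush shard0 board mat".split():
    print(t,[(round(d["p"],2),[round(d["xy"][0]*512),round(d["xy"][1]*384)]) for d in optics.recognise("top",t)])
E
```

```text
saucer_small [(0.49, [124, 196]), (0.26, [415, 232])]
saucer_large [(0.86, [227, 160]), (0.5, [76, 254]), (0.23, [317, 212])]
saucer_square [(0.76, [227, 206]), (0.66, [190, 199]), (0.49, [290, 132])]
saucer_oblong [(0.7, [153, 234])]
pot_small [(0.16, [189, 198])]
pot_large [(0.87, [187, 232]), (0.2, [334, 203])]
pot_square [(0.78, [149, 198]), (0.34, [76, 256])]
pot_oblong [(0.64, [154, 236])]
brush [(0.65, [268, 191]), (0.44, [414, 231])]
shard0 [(0.58, [318, 210]), (0.51, [337, 185]), (0.45, [318, 192]), (0.44, [334, 207])]
board [(0.78, [331, 204]), (0.61, [191, 232])]
mat [(0.46, [336, 205])]
```

View pics/t1.png

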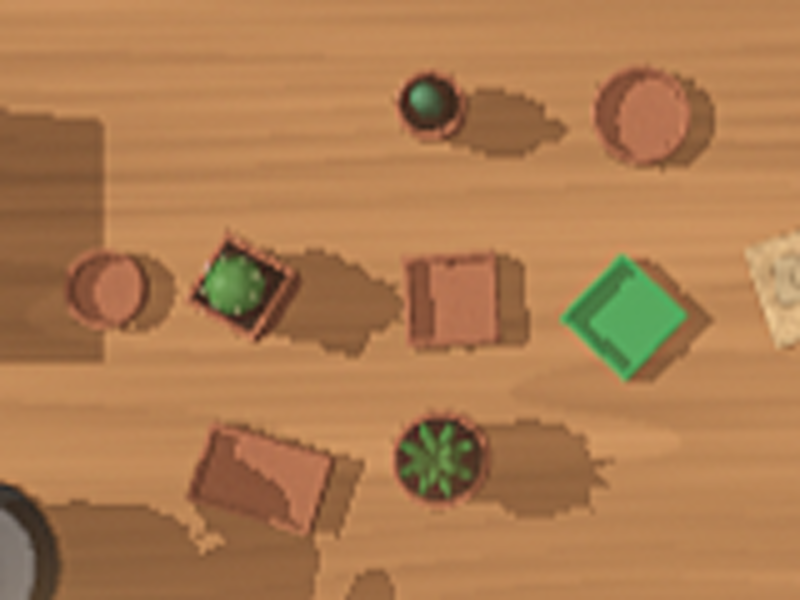

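View pics/t2.png

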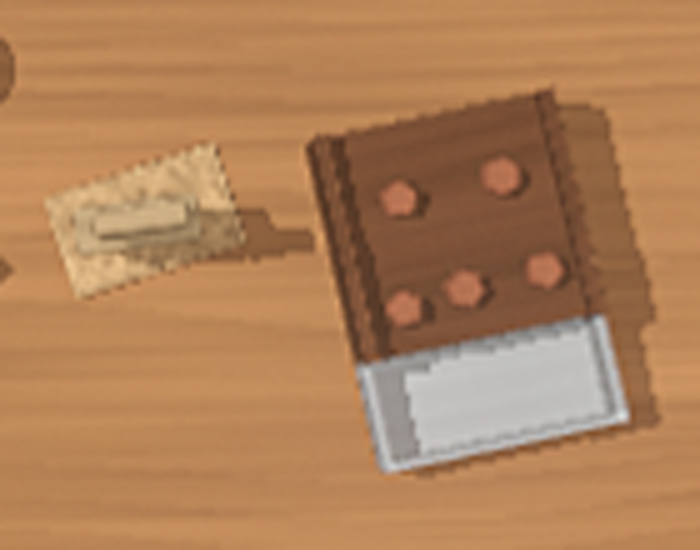

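View pics/s1.png

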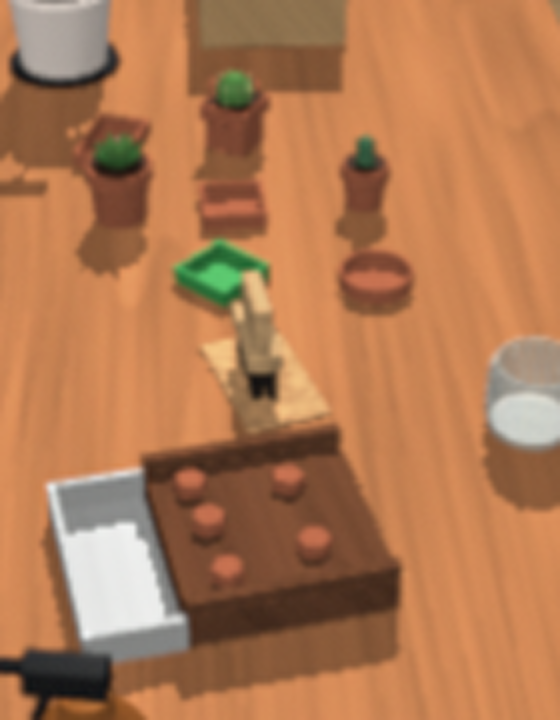

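```bash
python3 - <<'E'
from h import *
im=np.load("pics/t1.npy") if 0 else optics.read_camera("top"); np.save("pics/top_full.npy",im)
ims=optics.read_camera("side"); np.save("pics/side_full.npy",ims)
lab=cv2.cvtColor(im,cv2.COLOR_RGB2LAB); hsv=cv2.cvtColor(im,cv2.COLOR_RGB2HSV)
for nm,u,v in [("table",200,250),("tab2",170,175),("sq saucer",190,200),("obl floor",160,232),("obl shade",146,233),("large sau",230,163),("rim small pot",182,167),("shadow",200,164),("smallsau",121,197),("shadow smsau",131,198),("bigshadow",110,195),("green",225,203),("shard",320,190),("boardwood",330,195),("mat",255,195),("brush",268,193)]:
    print(nm,im[v,u],hsv[v,u],lab[v,u])
for nm,u,v,z in [("board c",336,204,.03),("mat",268,193,0),("sm pot",186,160,.05),("sq pot",148,197,.05),("lg pot",187,231,.05),("smsau",122,198,.01),("lgsau",229,163,.01),("sqsau",191,200,.01),("obl",153,235,.01),("jar",289,130,.03),("mister",411,229,.0)]:
    print(nm,np.round(px2w("top",(u,v),z)*1000), round(np.hypot(*px2w("top",(u,v),z)[:2])*1000))
E
```

```text
table [186 132  86] [ 14 137 186] [152 143 161]
tab2 [187 132  86] [ 14 138 187] [152 144 161]
sq saucer [183 116  82] [ 10 141 183] [141 151 158]
obl floor [184 115  82] [ 10 141 184] [141 152 158]
obl shade [138  85  60] [ 10 144 138] [106 147 152]
large sau [185 116  83] [ 10 141 185] [142 152 158]
rim small pot [178 123  81] [ 13 139 178] [144 145 159]
shadow [143  97  61] [ 13 146 143] [115 143 156]
smallsau [181 114  81] [ 10 141 181] [139 151 157]
shadow smsau [149 102  65] [ 13 144 149] [121 143 156]
bigshadow [129  88  56] [ 13 144 129] [105 141 153]
green [ 86 168  93] [ 63 124 168] [159  87 159]
shard [184 116  84] [ 10 139 184] [141 151 157]
boardwood [128  84  58] [ 11 139 128] [102 143 151]
mat [192 163 121] [ 18  94 192] [175 133 154]
brush [205 175 132] [ 18  91 205] [187 133 154]
board c [ 532. -274.   30.] 598
mat [575. -56.   0.] 578
sm pot [683. 206.  50.] 713
sq pot [567. 327.  50.] 654
lg pot [457. 205.  50.] 501
smsau [569. 421.  10.] 708
lgsau [677.  71.  10.] 681
sqsau [557. 197.  10.] 591
obl [446. 321.  10.] 550
jar [ 779. -130.   30.] 790
mister [ 445. -525.    0.] 688
```

```bash
cat > fit.py <<'E'
from h import *
from scipy.optimize import minimize
from scipy.ndimage import gaussian_filter
def circ(r,z,n=48):
    a=np.linspace(0,2*np.pi,n,endpoint=False); return np.c_[r*np.cos(a),r*np.sin(a),np.full(n,z)]
def rect(a,b,z): return np.array([[s*a/2,t*b/2,z] for s in(-1,1) for t in(-1,1)])
M={"pot_small":np.r_[circ(.018,0),circ(.023,.028),circ(.023,.044)],
"pot_large":np.r_[circ(.025,0),circ(.031,.040),circ(.031,.056)],
"pot_square":np.r_[rect(.044,.044,0),rect(.052,.052,.034),rect(.052,.052,.05)],
"pot_oblong":np.r_[rect(.036,.066,0),rect(.044,.074,.03),rect(.044,.074,.046)],
"saucer_small":np.r_[circ(.026,0),circ(.026,.016)],"saucer_large":np.r_[circ(.033,0),circ(.033,.016)],
"saucer_square":np.r_[rect(.06,.06,0),rect(.06,.06,.016)],"saucer_oblong":np.r_[rect(.052,.082,0),rect(.052,.082,.016)]}
S=8
def mask(im,thr=.665):
    f=im.astype(float); g=f[...,1]/(f[...,0]+1); m=(thr+.045-g)/.09   # soft
    green=(f[...,1]>f[...,0]*1.02); dark=f.sum(2)<110
    m=np.clip(m,0,1); m[green|dark]=1
    return m
def render(cam,pts,box):
    u=w2px(cam,pts); u0,v0,u1,v1=box
    q=((u-[u0-.0,v0-.0]+.5)*S-.5)
    h=cv2.convexHull(q.astype(np.float32)); im=np.zeros(((v1-v0)*S,(u1-u0)*S),np.uint8)
    cv2.fillPoly(im,[np.round(h*16).astype(np.int32)],255,shift=4)
    return cv2.resize(im,(u1-u0,v1-v0),interpolation=cv2.INTER_AREA)/255.
def place(name,p): 
    c,s=np.cos(p[2]),np.sin(p[2]); Q=M[name].copy(); x,y=Q[:,0].copy(),Q[:,1].copy()
    Q[:,0]=p[0]+c*x-s*y; Q[:,1]=p[1]+s*x+c*y; Q[:,2]+=p[3] if len(p)>3 else 0; return Q
def fit(name,p0,cams,yaw=True,z=0.,ims=None,pad=6,m=None):
    data={}
    for cam in cams:
        mk=mask(ims[cam]); u=w2px(cam,place(name,list(p0[:3])+[z]))
        a=np.floor(u.min(0)).astype(int)-pad; b=np.ceil(u.max(0)).astype(int)+pad
        data[cam]=((a[0],a[1],b[0],b[1]),mk[a[1]:b[1],a[0]:b[0]])
    def cost(v):
        p=[v[0]/1000,v[1]/1000,v[2]/30 if yaw else p0[2],z]; e=0
        Q=place(name,p)
        for cam,(bx,mk) in data.items(): e+=((render(cam,Q,bx)-mk)**2).sum()
        return e
    best=None
    for dy in((0,-.15,.15) if yaw else (0,)):
        x0=np.array([p0[0]*1000,p0[1]*1000]+([(p0[2]+dy)*30] if yaw else []))
        sx=np.vstack([x0]+[x0+d for d in np.eye(len(x0))*4])
        r=minimize(cost,x0,method="Nelder-Mead",options=dict(initial_simplex=sx,xatol=.05,fatol=.01))
        if best is None or r.fun<best.fun: best=r
    v=best.x; return np.array([v[0]/1000,v[1]/1000,v[2]/30 if yaw else p0[2]]),best.fun
E
python3 - <<'E'
from fit import *
ims={"top":np.load("pics/top_full.npy"),"side":np.load("pics/side_full.npy")}
G={"pot_small":(.683,.206,0),"pot_square":(.567,.327,.6),"pot_large":(.457,.205,0),"saucer_small":(.569,.421,0),"saucer_large":(.677,.071,0),"saucer_square":(.557,.197,0),"saucer_oblong":(.446,.321,1.3)}
for n,g in G.items():
    yaw=("square" in n or "obl" in n)
    for cams in(["top"],["side"],["top","side"]):
        p,f=fit(n,g,cams,yaw,ims=ims); print(n,cams,np.round(p[:2]*1000,1),np.round(np.degrees(p[2]),1),round(f,1))
cv2.imwrite("pics/mask.png",np.hstack([cv2.resize(mask(ims["top"])[140:260,100:260]*255,None,fx=3,fy=3),cv2.resize(mask(ims["side"])[130:250,190:300]*255,None,fx=3,fy=3)]))
E
```

```text
pot_small ['top'] [682.7 208.7] 0.0 38.7
pot_small ['side'] [679.7 193.2] 0.0 269.9
pot_small ['top', 'side'] [682.2 208. ] 0.0 318.0
pot_square ['top'] [567.4 327.9] 59.3 65.4
pot_square ['side'] [563.8 319.4] 43.7 371.2
pot_square ['top', 'side'] [567.4 327.6] 58.6 443.6
pot_large ['top'] [455.2 201.8] 0.0 71.4
pot_large ['side'] [452.4 198.9] 0.0 394.6
pot_large ['top', 'side'] [455.1 202.1] 0.0 468.6
saucer_small ['top'] [571.2 425.8] 0.0 53.2
saucer_small ['side'] [572.8 367.6] 0.0 252.6
saucer_small ['top', 'side'] [571.1 425.3] 0.0 357.0
saucer_large ['top'] [678.2  74.2] 0.0 16.1
saucer_large ['side'] [677.3  71.3] 0.0 330.5
saucer_large ['top', 'side'] [677.7  74.1] 0.0 349.1
saucer_square ['top'] [558.3 200.8] 1.7 22.0
saucer_square ['side'] [558.4 198.7] 11.6 272.6
saucer_square ['top', 'side'] [558.4 200.9] 3.9 299.1
saucer_oblong ['top'] [446.2 324.2] 161.8 54.7
saucer_oblong ['side'] [452.1 311.6] 48.2 412.2
saucer_oblong ['top', 'side'] [445.6 324. ] 161.6 456.3[ WARN:0@2.703] global loadsave.cpp:1063 imwrite_ Unsupported depth image for selected encoder is fallbacked to CV_8U.
```

View pics/mask.png

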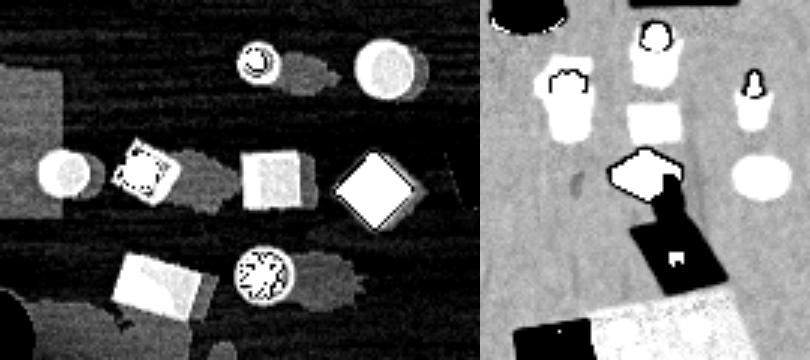

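```bash
python3 - <<'E'
import re
s=open("fit.py").read()
a=s.index("def mask"); b=s.index("def render")
s=s[:a]+'''from scipy.ndimage import binary_fill_holes
THR={"top":(.645,.035),"side":(.56,.04)}
def mask(im,cam):
    f=im.astype(float); g=f[...,1]/(f[...,0]+1); t,w=THR[cam]; m=np.clip((t+w/2-g)/w,0,1)
    green=(f[...,1]>f[...,0]*.9)&(f[...,2]<f[...,1]*.85); dark=f.sum(2)<110
    m[(green|dark)]=1
    return np.maximum(m,binary_fill_holes(m>.5))
'''+s[b:].replace("mask(ims[cam])","mask(ims[cam],cam)")
open("fit.py","w").write(s)
E
cat > m1.py <<'E'
from fit import *
import sys
ims={c:np.load(f"pics/{c}_full.npy") for c in("top","side")}
G={"pot_small":(.683,.206,0),"pot_square":(.567,.327,1.04),"pot_large":(.457,.205,0),"saucer_small":(.569,.421,0),"saucer_large":(.677,.071,0),"saucer_square":(.557,.197,0),"saucer_oblong":(.446,.321,-.3)}
f=ims["side"].astype(float); g=f[...,1]/f[...,0]
print("side table",g[200:210,180].round(2), "sq saucer", g[170:174,245:250].round(2))
for n,g in G.items():
    yaw=("square" in n or "obl" in n)
    for cams in(["top"],["side"],["top","side"]):
        p,f=fit(n,g,cams,yaw,ims=ims); print(n,cams,np.round(p[:2]*1000,1),np.round(np.degrees(p[2]),1),round(f,1))
cv2.imwrite("pics/mask.png",np.hstack([cv2.resize(mask(ims["top"],"top")[140:260,100:260]*255,None,fx=3,fy=3),cv2.resize(mask(ims["side"],"side")[130:250,190:300]*255,None,fx=3,fy=3)]).astype(np.uint8))
E
python3 m1.py
```

```text
side table [0.65 0.65 0.65 0.65 0.65 0.66 0.65 0.65 0.66 0.65] sq saucer [[0.57 0.57 0.57 0.57 0.57]
 [0.57 0.57 0.57 0.57 0.57]
 [0.56 0.57 0.57 0.57 0.57]
 [0.57 0.57 0.57 0.57 0.57]]
pot_small ['top'] [682.7 208.8] 0.0 10.8
pot_small ['side'] [681.6 233.5] 0.0 102.0
pot_small ['top', 'side'] [682.8 209.2] 0.0 128.5
pot_square ['top'] [567.5 328.4] 59.1 13.9
pot_square ['side'] [565.  360.1] 88.6 102.3
pot_square ['top', 'side'] [567.3 328.6] 60.7 195.4
pot_large ['top'] [456.  202.5] 0.0 13.0
pot_large ['side'] [450.6 246.2] 0.0 142.8
pot_large ['top', 'side'] [455.2 203.4] 0.0 191.8
saucer_small ['top'] [571.2 425.6] 0.0 7.9
saucer_small ['side'] [569.  423.1] 0.0 32.1
saucer_small ['top', 'side'] [571.3 425.3] 0.0 39.7
saucer_large ['top'] [678.6  74.5] 0.0 10.1
saucer_large ['side'] [677.  75.] 0.0 149.4
saucer_large ['top', 'side'] [678.4  74.2] 0.0 160.6
saucer_square ['top'] [558.3 200.9] 0.5 5.7
saucer_square ['side'] [557.9 203.5] -3.4 157.0
saucer_square ['top', 'side'] [558.6 201.1] -0.7 168.3
saucer_oblong ['top'] [445.8 324.4] -17.7 7.6
saucer_oblong ['side'] [450.5 300.6] 0.8 75.2
saucer_oblong ['top', 'side'] [445.8 324.3] -16.7 130.5
```

View pics/mask.png

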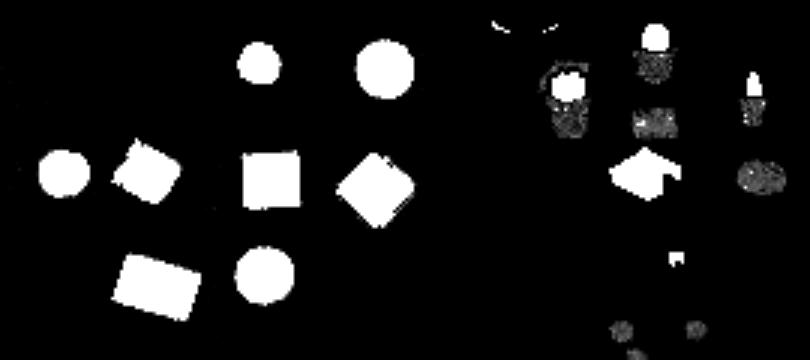

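```bash
sed -i 's/"side":(.56,.04)/"side":(.61,.05)/' fit.py; python3 m1.py | grep "side'"; python3 - <<'E'
from h import *
im=np.load("pics/top_full.npy")
c=cv2.resize(im[165:255,240:370],None,fx=6,fy=6,interpolation=cv2.INTER_CUBIC)
for i in range(0,130,10): cv2.putText(c,str(240+i),(i*6,10),0,.35,(255,255,255),1); cv2.line(c,(i*6,0),(i*6,539),(255,255,255) if i%50==0 else (90,90,90),1)
for i in range(0,90,10): cv2.putText(c,str(165+i),(0,i*6+10),0,.35,(255,255,255),1); cv2.line(c,(0,i*6),(779,i*6),(90,90,90),1)
cv2.imwrite("pics/board.png",c[:,:,::-1])
E
```

```text
pot_small ['side'] [681.  207.7] 0.0 45.4
pot_small ['top', 'side'] [682.3 208.6] 0.0 56.5
pot_square ['side'] [566.2 330.7] 70.8 57.8
pot_square ['top', 'side'] [567.2 328.5] 60.6 80.3
pot_large ['side'] [451.9 207. ] 0.0 125.7
pot_large ['top', 'side'] [454.4 202.6] 0.0 150.6
saucer_small ['side'] [565.8 367.3] 0.0 77.7
saucer_small ['top', 'side'] [571.3 425.3] 0.0 142.3
saucer_large ['side'] [676.8  72.6] 0.0 5.9
saucer_large ['top', 'side'] [678.   74.1] 0.0 18.5
saucer_square ['side'] [557.9 198.7] 2.5 47.2
saucer_square ['top', 'side'] [558.3 200.3] 2.2 55.3
saucer_oblong ['side'] [443.8 313.7] -14.8 102.6
saucer_oblong ['top', 'side'] [445.4 323.7] -17.4 128.6
```

View pics/board.png

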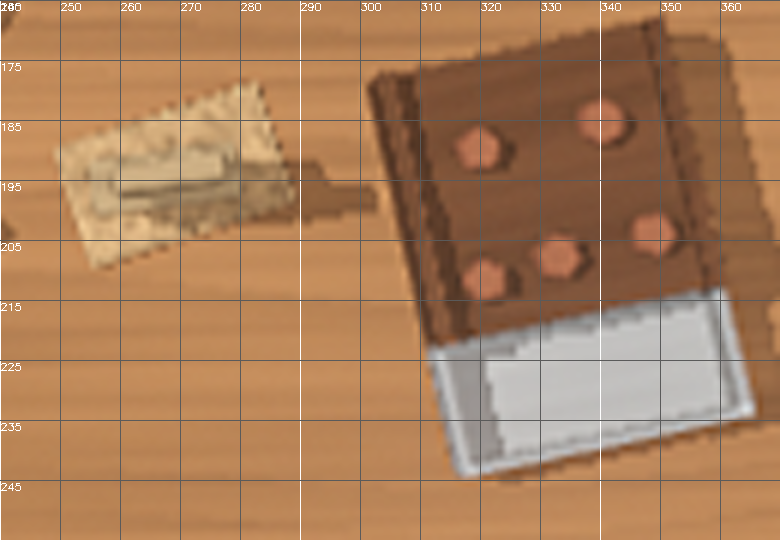

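```bash
cat > b.py <<'E'
from h import *
from scipy.optimize import least_squares
def rig(model,px,cam="top"):
    def f(v):
        c,s=np.cos(v[2]),np.sin(v[2]); Q=np.array(model)/1000.; W=np.c_[v[0]+c*Q[:,0]-s*Q[:,1],v[1]+s*Q[:,0]+c*Q[:,1],Q[:,2]]
        return (w2px(cam,W)-np.array(px)).ravel()
    return f
for cams in (0,):
    m=[(-110,80,28),(-40,80,28),(-40,-80,28),(-110,-80,28),(110,80,42),(110,-80,42)]
    p=[(316.5,244.5),(311,222.5),(360.5,213),(365.3,234),(301.3,178.2),(349,168.2)]
    r=least_squares(rig(m,p),[.53,-.27,.2]); print("board",np.round(r.x[:2]*1000,1),np.degrees(r.x[2]),r.fun.round(1))
    bo=r.x
    m=[(35,60,4),(35,-60,4),(-35,-60,4),(-35,60,4)]
    p=[(249.3,190),(283,178.3),(289.3,198),(256,210)]
    r=least_squares(rig(m,p),[.57,-.05,.3]); print("mat",np.round(r.x[:2]*1000,1),np.degrees(r.x[2]),r.fun.round(1))
for px in [(320,190),(340,185.3),(320.7,211.3),(333,207.5),(349,204)]:
    w=px2w("top",px,.038); d=w[:2]-bo[:2]; c,s=np.cos(bo[2]),np.sin(bo[2])
    print(np.round(w*1000),"board frame",np.round([1000*(c*d[0]+s*d[1]),1000*(-s*d[0]+c*d[1])]))
E
python3 b.py
python3 - <<'E'
from h import *
im=np.load("pics/top_full.npy")
def g(c,x0,y0,s,n):
    h,w=c.shape[:2]; c=cv2.resize(c,None,fx=s,fy=s,interpolation=cv2.INTER_CUBIC)
    for i in range(0,w,n): cv2.putText(c,str(x0+i),(i*s,10),0,.35,(255,255,255),1); cv2.line(c,(i*s,0),(i*s,h*s),(90,90,90),1)
    for i in range(0,h,n): cv2.putText(c,str(y0+i),(0,i*s+10),0,.35,(255,255,255),1); cv2.line(c,(0,i*s),(w*s,i*s),(90,90,90),1)
    return c
cv2.imwrite("pics/br.png",g(im[172:217,242:302],242,172,12,5)[:,:,::-1])
im=np.load("pics/side_full.npy")
cv2.imwrite("pics/brs.png",g(im[180:240,232:282],232,180,10,5)[:,:,::-1])
E
```

```text
board [ 525.3 -262.9] 11.069507786646836 [ 0.1  0.4  0.5  1.  -1.  -0.2 -0.4  0.1  0.2 -0.4  0.6 -0.9]
mat [571.1 -60.6] 17.73382083074979 [-0.5 -0.  -0.1 -0.   0.7  0.1 -0.2 -0. ]
[ 577. -222.   38.] board frame [59. 30.]
[ 591. -287.   38.] board frame [ 60. -37.]
[ 509. -221.   38.] board frame [-8. 44.]
[ 520. -262.   38.] board frame [-5.  2.]
[ 530. -314.   38.] board frame [ -5. -51.]
```

View pics/br.png

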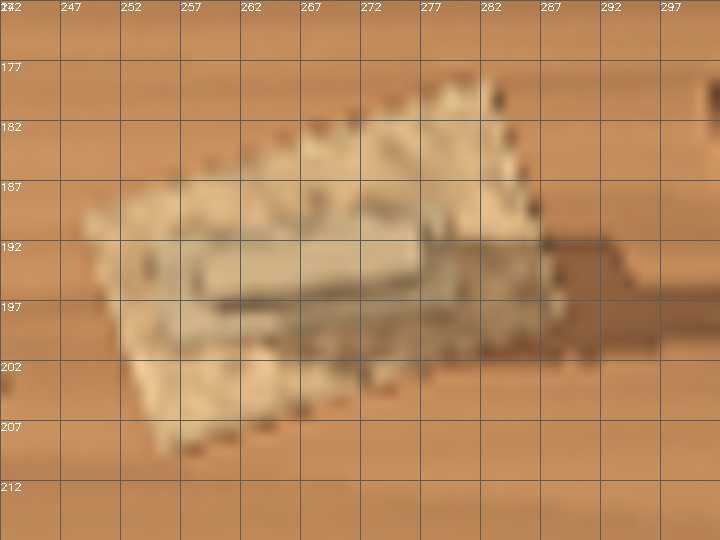

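View pics/brs.png

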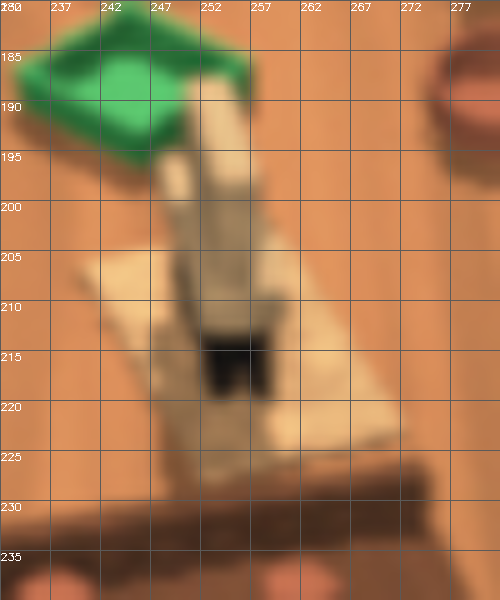

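```bash
cat > b.py <<'E'
from h import *
from scipy.optimize import least_squares
def rig(model,px,cam="top"):
    def f(v):
        c,s=np.cos(v[2]),np.sin(v[2]); Q=np.array(model)/1000.; W=np.c_[v[0]+c*Q[:,0]-s*Q[:,1],v[1]+s*Q[:,0]+c*Q[:,1],Q[:,2]]
        return (w2px(cam,W)-(np.array(px)-.5)).ravel()
    return f
m=[(-110,80,28),(-40,80,28),(-40,-80,28),(-110,-80,28),(110,80,42),(110,-80,42)]
p=[(316.5,244.5),(311,222.5),(360.5,213),(365.3,234),(301.3,178.2),(349,168.2)]
r=least_squares(rig(m,p),[.53,-.27,.2]); print("board",np.round(r.x[:2]*1000,1),np.degrees(r.x[2]),r.fun.round(1))
bo=r.x
m=[(35,60,4),(35,-60,4),(-35,-60,4),(-35,60,4)]
p=[(249.3,190),(283,178.3),(288.8,198),(256,210)]
r=least_squares(rig(m,p),[.57,-.05,.3]); print("mat",np.round(r.x[:2]*1000,1),np.degrees(r.x[2]),r.fun.round(1))
m=[(8,30,84),(8,-30,84),(-8,-30,84),(-8,30,84),(-15,40,48),(-15,-40,48)]
p=[(258.3,193.4),(276.5,191.3),(277.2,195.3),(259,197.3),(256.6,200.7),(280,197.6)]
r=least_squares(rig(m,p),[.57,-.05,.1]); print("brush",np.round(r.x[:2]*1000,1),np.degrees(r.x[2]),r.fun.round(1)); br=r.x
def W(v,Q): 
    c,s=np.cos(v[2]),np.sin(v[2]); Q=np.array(Q)/1000.; return np.c_[v[0]+c*Q[:,0]-s*Q[:,1],v[1]+s*Q[:,0]+c*Q[:,1],Q[:,2]]
for cam,o,sc,crop in(("top",(242,172),12,(45,60)),("side",(232,180),10,(60,50))):
    im=np.load(f"pics/{cam}_full.npy")[o[1]:o[1]+crop[0],o[0]:o[0]+crop[1]]
    im=cv2.resize(im,None,fx=sc,fy=sc,interpolation=cv2.INTER_CUBIC)
    for z,a,b in((84,8,30),(48,15,40),(32,15,40),(48,8,30),(4,11,38)):
        u=w2px(cam,W(br,[(a,b,z),(a,-b,z),(-a,-b,z),(-a,b,z)]))
        cv2.polylines(im,[np.int32((u+.5-o)*sc)],True,(255,0,0) if z==84 else (0,0,255))
    u=w2px(cam,W(r.x if 0 else bo,[(110,80,42),(110,-80,42),(-40,-80,42),(-40,80,42)])); 
    cv2.polylines(im,[np.int32((u+.5-o)*sc)],True,(0,255,0))
    cv2.imwrite(f"pics/ov_{cam}.png",im[:,:,::-1])
for px in [(320,190),(340,185.3),(320.7,211.3),(333,207.5),(349,204)]:
    w=px2w("top",np.array(px)-.5,.038); d=w[:2]-bo[:2]; c,s=np.cos(bo[2]),np.sin(bo[2])
    print(np.round(w*1000),"board frame",np.round([1000*(c*d[0]+s*d[1]),1000*(-s*d[0]+c*d[1])]))
a=np.load("pics/side_full.npy"); o=(190,215); im=cv2.resize(a[215:300,190:300],None,fx=7,fy=7,interpolation=cv2.INTER_CUBIC)
for Q in([(110,80,42),(110,-80,42),(-40,-80,42),(-40,80,42)],[(-110,80,28),(-40,80,28),(-40,-80,28),(-110,-80,28)]):
    cv2.polylines(im,[np.int32((w2px("side",W(bo,Q))+.5-o)*7)],True,(0,255,0))
cv2.imwrite("pics/ov_b.png",im[:,:,::-1])
E
python3 b.py; python3 -c "
import cv2,numpy as np
a=cv2.imread('pics/ov_top.png');b=cv2.imread('pics/ov_side.png');a=cv2.resize(a,(480,360));a=np.vstack([a,np.zeros((240,480,3),np.uint8)])
cv2.imwrite('pics/ov1.png',np.hstack([a,cv2.resize(b,(320,384)).copy() if 0 else b[:600,:320]]))"
```

```text
board [ 526.9 -261.3] 11.071977917088095 [ 0.1  0.4  0.5  1.  -1.  -0.2 -0.4  0.1  0.2 -0.4  0.6 -0.9]
mat [572.8 -58.6] 17.674172040263187 [-0.6 -0.  -0.2 -0.   1.1  0.1 -0.4 -0.1]
brush [565.9 -49.4] 6.075392219668793 [-0.3 -0.7  0.7 -1.   0.7  0.1 -0.3  0.6 -1.1  0.6  0.4  0.5]
[ 579. -221.   38.] board frame [59. 30.]
[ 593. -286.   38.] board frame [ 60. -37.]
[ 510. -220.   38.] board frame [-8. 44.]
[ 522. -260.   38.] board frame [-5.  2.]
[ 532. -312.   38.] board frame [ -5. -51.]
```

View pics/ov1.png

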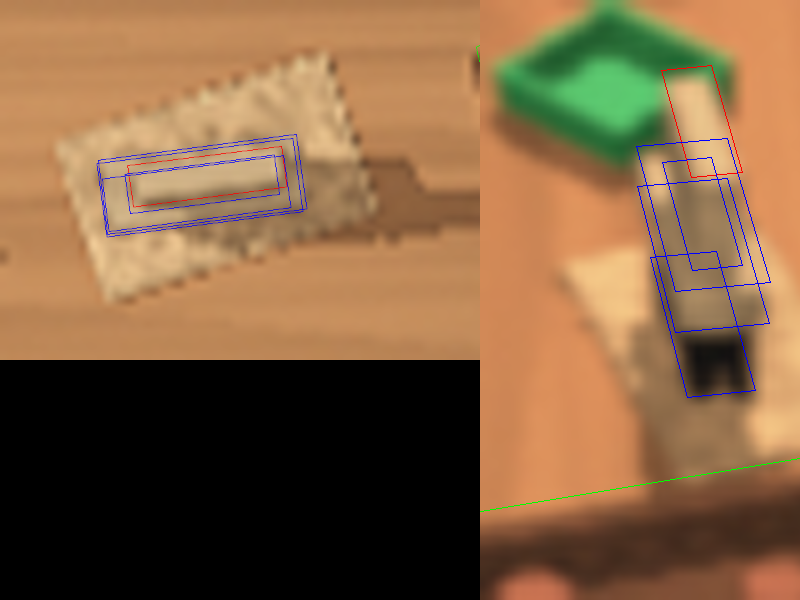

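View pics/ov_b.png

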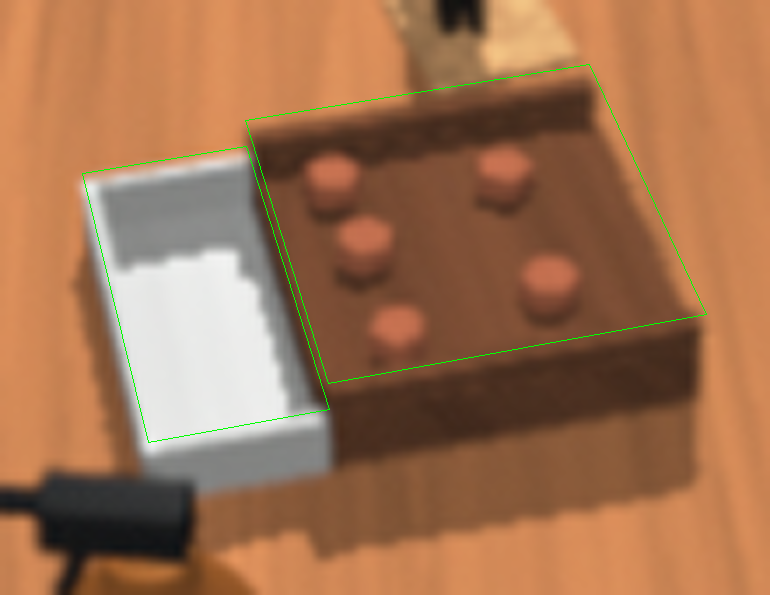

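```bash
cat > plan.py <<'E'
from h import *
import sys
# usage: plan.py x y z yawdeg (mm) -> shift in tool frame now (mm), then rotvec
s=st(); m=R.from_quat(s["tcp_rot"])
x,y,z,yaw=[float(a) for a in sys.argv[1:5]]
d=m.inv().apply(np.array([x,y,z])-s["eef_pos"]*1000)
yaw=yaw+180*round((np.degrees(np.arctan2(m.as_matrix()[1,0],m.as_matrix()[0,0]))-yaw)/180)
t=np.radians(yaw); T=R.from_matrix(np.array([[np.cos(t),np.sin(t),0],[np.sin(t),-np.cos(t),0],[0,0,-1]]))
print("shift tool",np.round(d,1),"n>=%.1f"%(np.linalg.norm(d)/60),"| turn",np.round((m.inv()*T).as_rotvec(),3),"| shift in final axes",np.round(T.inv().apply(np.array([x,y,z])-s["eef_pos"]*1000),1))
E
python3 plan.py 298 606 331 63.8; python3 plan.py 565 -51 200 6.5
python3 - <<'E'
from h import *
for u,v in((83,253),(75,240),(100,250)): print(px2w("top",(u,v),.2)*1000)
E
```

```text
t0.95 pos [297.7 605.8 231.3] yaw x-axis deg 63.83 z [-0. -0. -1.] F [ 0.2 -0.1 -0.3] op 0.999 q [ 0.96  0.29  1.58  0.    1.28 -0.15]
shift tool [  0.3   0.2 -99.7] n>=1.7 | turn [-0.     0.     0.001] | shift in final axes [  0.3   0.2 -99.7]
t0.95 pos [297.7 605.8 231.3] yaw x-axis deg 63.83 z [-0. -0. -1.] F [ 0.2 -0.1 -0.3] op 0.999 q [ 0.96  0.29  1.58  0.    1.28 -0.15]
shift tool [-471.6  529.6   31.3] n>=11.8 | turn [-0.     0.     1.001] | shift in final axes [191.3 682.8  31.3]
[406.28678945 460.69573444 200.        ]
[441.7029353  482.77056653 200.        ]
[412.99421919 415.60692355 200.        ]
```

Candidates before the first reach:
- **Brush:** only the block on the cork mat, at top px (267,193). The putty knife at (455,230) is something else.
- **Square saucer:** terracotta at (190,200). The green one at (225,203) is the look-alike and stays where it is.
- **Round saucers:** small at (122,198), large at (229,163).
- **Oblong saucer:** (153,235), with no oblong pot present.
- **Pots:** small (186,160), square (148,197), large (187,231).
- **Shards:** five on the board.

The close crops confirm these. I'll start with the brush.

```bash
python3 -m crank '0 0 -50 0 0 0;0 0 -50 0 0 0;0 0 0 0 0 0' && python3 -m crank '-36 41 0 0 0 0;-36 41 0 0 0 0;-36 41 0 0 0 0;-36 41 0 0 0 0;-36 41 0 0 0 0' && python3 -m crank '-36 41 0 0 0 0;-36 41 0 0 0 0;-36 41 0 0 0 0;-36 41 0 0 0 0;-36 41 0 0 0 0' && python3 -m crank '-36 41 0 0 0 0;-36 41 0 0 0 0;-36 41 0 0 0 0;0 0 0 0 0 0' && python3 -m crank '0 0 0 0 0 .17;0 0 0 0 0 .17;0 0 0 0 0 .17;0 0 0 0 0 .17;0 0 0 0 0 .17' && python3 -m crank '0 0 0 0 0 .15;0 0 0 0 0 0;0 0 0 0 0 0'; python3 plan.py 565 -51 150 6.5
```

```text
time: 1.32
eef_pos: [0.2988, 0.6076, 0.3386]
tcp_rot: [0.849, 0.529, 0.005, -0.002]
contact_force: [0.6, 0.6, -0.6]
opening: 1.001
time: 1.95
eef_pos: [0.4023, 0.352, 0.33]
tcp_rot: [0.849, 0.529, -0.001, 0.0]
contact_force: [1.0, -0.1, -0.4]
opening: 1.004
time: 2.58
eef_pos: [0.5068, 0.1002, 0.3302]
tcp_rot: [0.849, 0.529, -0.001, -0.0]
contact_force: [0.9, 0.3, -0.1]
opening: 0.999
time: 3.08
eef_pos: [0.5698, -0.0524, 0.3293]
tcp_rot: [0.85, 0.527, -0.001, -0.001]
contact_force: [0.2, -0.4, 0.4]
opening: 1.001
time: 3.7
eef_pos: [0.5689, -0.0478, 0.3304]
tcp_rot: [0.992, 0.129, -0.001, -0.001]
contact_force: [-0.5, 1.3, -0.6]
opening: 0.997
time: 4.08
eef_pos: [0.5693, -0.0486, 0.3309]
tcp_rot: [0.998, 0.058, -0.0, -0.0]
contact_force: [0.1, 0.2, 0.5]
opening: 0.998
t4.08 pos [569.3 -48.6 330.9] yaw x-axis deg 6.70 z [-0.001  0.    -1.   ] F [0.1 0.2 0.5] op 0.998 q [-0.26 -0.    1.72  0.    1.43 -0.38]
shift tool [ -4.4   2.  180.9] n>=3.0 | turn [-0.     0.001  0.003] | shift in final axes [ -4.5   1.9 180.9]
```

```bash
python3 -m crank '-2 1 50 0 0 0;-2 1 50 0 0 0;0 0 50 0 0 0;0 0 31 0 0 0;0 0 0 0 0 0' && python3 -m crank '0 0 40 0 0 0;0 0 35 0 0 0;0 0 17 0 0 0;0 0 0 0 0 0;0 0 0 0 0 0' ; python3 plan.py 565 -51 58 6.5; python3 - <<'E'
from h import *
shot("top","g1",(242,165,302,225),9); shot("side","g1s",(222,170,282,240),9)
import cv2
a=cv2.imread("pics/g1.png"); b=cv2.imread("pics/g1s.png"); cv2.imwrite("pics/g1c.png",cv2.resize(np.hstack([a[:540],b[:540]]),(800,400)))
E
```

```text
time: 4.7
eef_pos: [0.5636, -0.051, 0.147]
tcp_rot: [0.998, 0.058, -0.003, -0.001]
contact_force: [0.1, 0.1, -0.2]
opening: 1.0
time: 5.32
eef_pos: [0.5674, -0.0521, 0.0604]
tcp_rot: [0.998, 0.057, 0.002, 0.001]
contact_force: [-0.0, 0.6, -0.5]
opening: 1.001
t5.33 pos [567.4 -52.1  60.4] yaw x-axis deg 6.55 z [ 0.003 -0.001 -1.   ] F [-0.   0.6 -0.5] op 1.001 q [-0.27  0.26  1.95  0.    0.93 -0.38]
shift tool [-2.3 -1.4  2.4] n>=0.1 | turn [ 0.001 -0.003  0.001] | shift in final axes [-2.3 -1.4  2.4]
```

View pics/g1c.png

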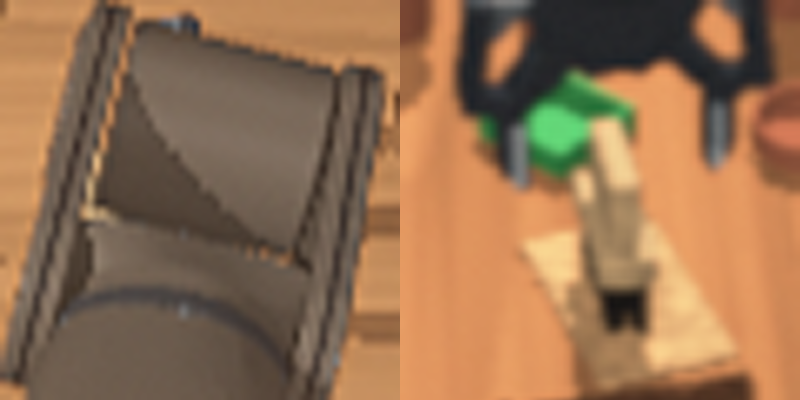

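```bash
python3 -m crank '-2 0 2 0 0 0;0 0 0 0 0 0;0 0 0 0 0 0;0 0 0 0 0 0;0 0 0 0 0 0' -1 60 && python3 -m crank '0 0 0 0 0 0;0 0 0 0 0 0;0 0 0 0 0 0;0 0 0 0 0 0;0 0 0 0 0 0'; python3 plan.py 565 -51 58 6.5
```

```text
time: 6.05
eef_pos: [0.5637, -0.052, 0.0561]
tcp_rot: [0.998, 0.057, -0.0, -0.0]
contact_force: [-0.5, -0.5, 0.2]
opening: 0.171
time: 6.68
eef_pos: [0.5639, -0.052, 0.0563]
tcp_rot: [0.998, 0.057, -0.0, -0.0]
contact_force: [-1.1, 0.0, -1.2]
opening: 0.179
t6.67 pos [563.9 -52.   56.3] yaw x-axis deg 6.53 z [-0.  0. -1.] F [-1.1  0.  -1.2] op 0.179 q [-0.27  0.26  1.96  0.    0.92 -0.39]
shift tool [ 1.3 -0.9 -1.7] n>=0.0 | turn [-0.     0.     0.001] | shift in final axes [ 1.3 -0.9 -1.7]
```

```bash
python3 -m crank '0 0 -20 0 0 0;0 0 -40 0 0 0;0 0 -50 0 0 0;0 0 0 0 0 -.079;0 0 0 0 0 0' ; python3 plan.py 615.8 -216.9 166 11.07
```

```text
time: 7.3
eef_pos: [0.5645, -0.0521, 0.1685]
tcp_rot: [0.995, 0.096, 0.001, 0.001]
contact_force: [-0.3, -0.5, -0.9]
opening: 0.172
t7.30 pos [564.5 -52.1 168.5] yaw x-axis deg 11.01 z [ 0.003 -0.001 -1.   ] F [-0.3 -0.5 -0.9] op 0.172 q [-0.27  0.11  1.9  -0.    1.13 -0.46]
shift tool [ 18.9 171.6   2.8] n>=2.9 | turn [ 0.001 -0.003 -0.001] | shift in final axes [ 18.7 171.6   2.5]
```

```bash
python3 -m crank '4 43 0 0 0 0;5 43 0 0 0 0;5 43 0 0 0 0;5 43 0 0 0 0;0 0 0 0 0 0' && python3 -m crank '0 0 25 0 0 0;0 0 20 0 0 0;0 0 10 0 0 0;0 0 0 0 0 0;0 0 0 0 0 0'; python3 plan.py 615.8 -216.9 84 11.07;  python3 - <<'E'
from h import *
shot("side","g2s",(190,170,300,300),5)
E
```

```text
time: 7.92
eef_pos: [0.6154, -0.2199, 0.1656]
tcp_rot: [0.996, 0.094, -0.0, -0.0]
contact_force: [-0.7, 1.7, -0.8]
opening: 0.177
time: 8.55
eef_pos: [0.6161, -0.2172, 0.1123]
tcp_rot: [0.995, 0.096, 0.001, 0.0]
contact_force: [-0.1, 0.8, -1.7]
opening: 0.181
t8.55 pos [ 616.1 -217.2  112.3] yaw x-axis deg 11.07 z [ 0.001 -0.001 -1.   ] F [-0.1  0.8 -1.7] op 0.181 q [-0.49  0.35  1.72  0.    1.07 -0.69]
shift tool [-0.3 -0.4 28.3] n>=0.5 | turn [ 0.001 -0.001 -0.   ] | shift in final axes [-0.2 -0.3 28.3]
```

View pics/g2s.png

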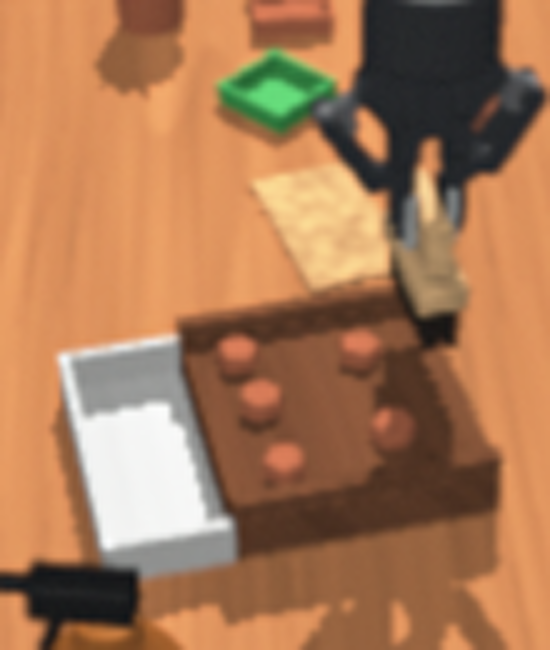

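```bash
python3 -m crank '0 2 12 0 0 0;0 0 10 0 0 0;0 0 6 0 0 0;0 0 0 0 0 0;0 0 0 0 0 0'; python3 plan.py 616 -219 84 11.07;  python3 - <<'E'
from h import *
shot("side","g3s",(190,190,300,300),6)
E
```

```text
time: 9.22
eef_pos: [0.6159, -0.2191, 0.0831]
tcp_rot: [0.995, 0.096, -0.0, -0.0]
contact_force: [-1.1, -0.4, -1.2]
opening: 0.176
t9.22 pos [ 615.9 -219.1   83.1] yaw x-axis deg 11.06 z [-0.  0. -1.] F [-1.1 -0.4 -1.2] op 0.176 q [-0.5   0.39  1.73 -0.    1.02 -0.69]
shift tool [ 0.1 -0.1 -0.9] n>=0.0 | turn [-0.  0. -0.] | shift in final axes [ 0.1 -0.1 -0.9]
```

View pics/g3s.png

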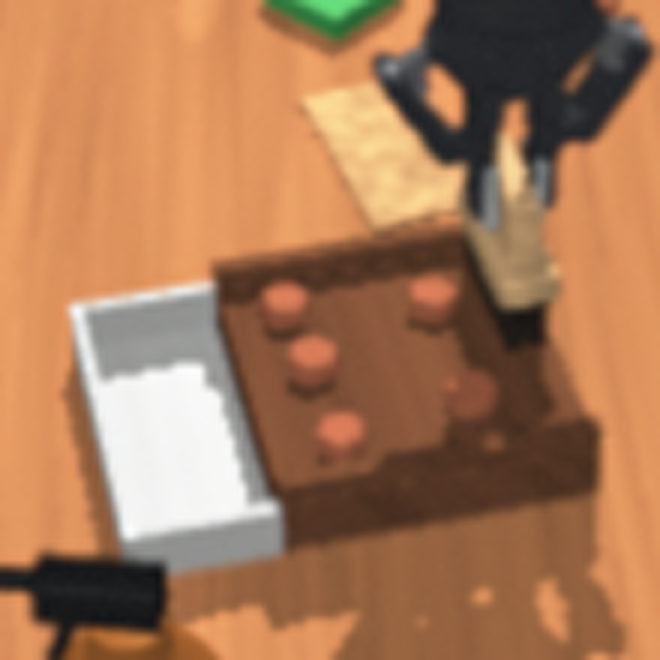

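```bash
for i in 1; do python3 -m crank '-8 0 0 0 0 0;-10 0 0 0 0 0;-10 0 0 0 0 0;-10 0 0 0 0 0;-10 0 0 0 0 0' && python3 -m crank '-10 0 0 0 0 0;-10 0 0 0 0 0;-10 0 0 0 0 0;-10 0 0 0 0 0;-10 0 0 0 0 0' && python3 -m crank '-10 0 0 0 0 0;-10 0 0 0 0 0;-10 0 0 0 0 0;-10 0 0 0 0 0;-7 0 0 0 0 0'; done; python3 plan.py 616 -219 84 11.07;  python3 - <<'E'
from h import *
shot("side","g4s",(190,190,300,300),6)
E
```

```text
time: 9.9
eef_pos: [0.568, -0.2285, 0.0834]
tcp_rot: [0.995, 0.096, 0.0, 0.0]
contact_force: [0.7, -0.2, -0.8]
opening: 0.172
time: 10.52
eef_pos: [0.5192, -0.2381, 0.0834]
tcp_rot: [0.995, 0.096, 0.0, 0.0]
contact_force: [0.9, -0.1, -1.5]
opening: 0.172
time: 11.15
eef_pos: [0.4729, -0.247, 0.0833]
tcp_rot: [0.995, 0.096, -0.0, -0.0]
contact_force: [-0.6, -0.2, -1.6]
opening: 0.176
t11.15 pos [ 472.9 -247.    83.3] yaw x-axis deg 11.04 z [-0.  0. -1.] F [-0.6 -0.2 -1.6] op 0.176 q [-0.67  0.15  2.03 -0.    0.96 -0.86]
shift tool [ 1.458e+02 -1.000e-01 -8.000e-01] n>=2.4 | turn [-0.  0. -0.] | shift in final axes [145.8   0.   -0.7]
```

View pics/g4s.png

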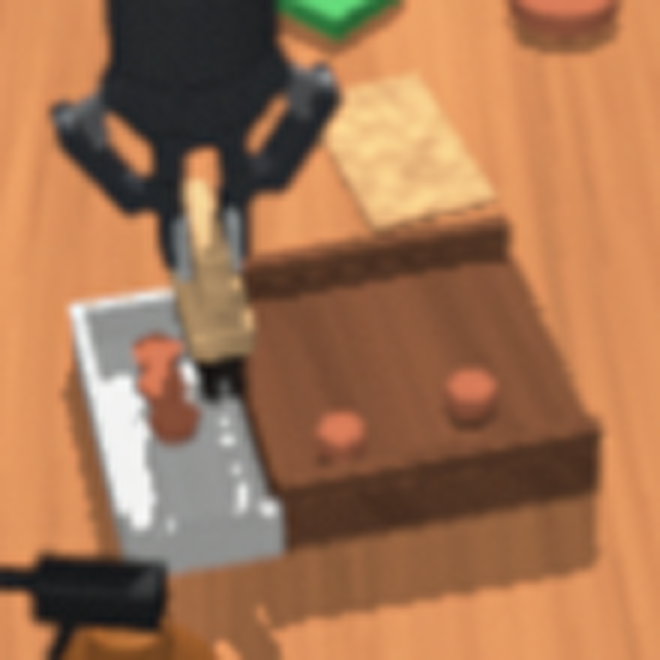

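```bash
python3 -m crank '0 0 -20 0 0 0;0 0 -20 0 0 0;40 0 0 0 0 0;50 27 0 0 0 0;56 27 0 0 0 0' && python3 -m crank '0 0 0 0 0 0;0 0 15 0 0 0;0 0 15 0 0 0;0 0 10 0 0 0;0 0 0 0 0 0';  python3 plan.py 605.5 -272 84 11.07;  python3 - <<'E'
from h import *
shot("side","g5s",(190,190,300,300),6)
E
```

```text
time: 11.82
eef_pos: [0.6287, -0.2723, 0.1236]
tcp_rot: [0.995, 0.096, 0.0, 0.0]
contact_force: [0.0, -1.0, -0.7]
opening: 0.179
time: 12.45
eef_pos: [0.6265, -0.2717, 0.083]
tcp_rot: [0.995, 0.096, -0.0, -0.0]
contact_force: [-0.3, -0.7, -1.0]
opening: 0.177
t12.45 pos [ 626.5 -271.7   83. ] yaw x-axis deg 11.04 z [-0.  0. -1.] F [-0.3 -0.7 -1. ] op 0.177 q [-0.56  0.45  1.65  0.    1.04 -0.75]
shift tool [-20.7  -3.8  -1. ] n>=0.4 | turn [-0.     0.    -0.001] | shift in final axes [-20.7  -3.8  -1. ]
```

View pics/g5s.png

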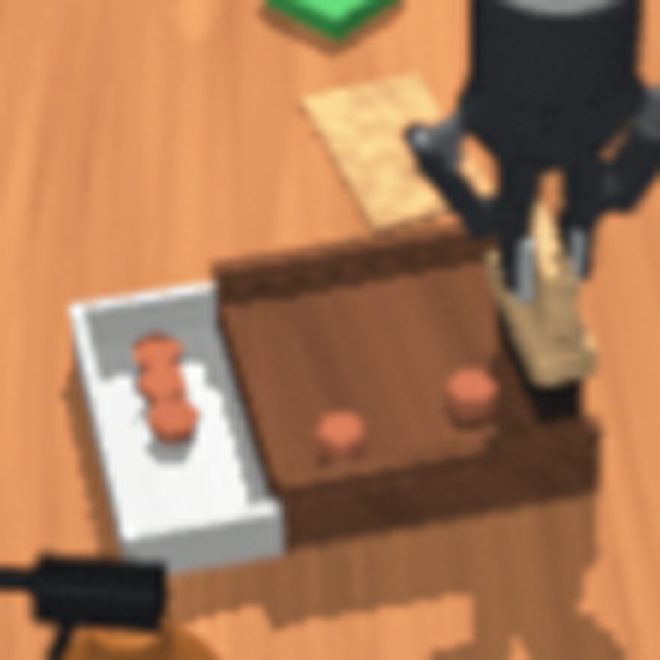

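```bash
python3 -m crank '-8 0 0 0 0 0;-10 0 0 0 0 0;-10 0 0 0 0 0;-10 0 0 0 0 0;-10 0 0 0 0 0' && python3 -m crank '-10 0 0 0 0 0;-10 0 0 0 0 0;-10 0 0 0 0 0;-10 0 0 0 0 0;-10 0 0 0 0 0' && python3 -m crank '-10 0 0 0 0 0;-10 0 0 0 0 0;-10 0 0 0 0 0;-10 0 0 0 0 0;-8 0 0 0 0 0' && python3 -m crank '0 0 -20 0 0 0;0 0 -20 0 0 0;0 0 -20 0 0 0;0 -40 -20 0 0 0; 0 -40 0 0 0 0'; python3 plan.py 572 -60 150 17.7;  python3 - <<'E'
from h import *
shot("side","g6s",(190,190,300,300),6)
shot("top","g6t",(290,160,380,250),6)
E
```

```text
time: 13.12
eef_pos: [0.5793, -0.2813, 0.0834]
tcp_rot: [0.995, 0.096, -0.0, 0.0]
contact_force: [-0.8, -0.0, -1.0]
opening: 0.172
time: 13.75
eef_pos: [0.5304, -0.2908, 0.0834]
tcp_rot: [0.995, 0.096, 0.0, 0.0]
contact_force: [0.9, 0.3, -1.4]
opening: 0.179
time: 14.38
eef_pos: [0.4844, -0.2999, 0.0845]
tcp_rot: [0.995, 0.096, 0.001, -0.0]
contact_force: [2.0, 3.2, 6.5]
opening: 0.174
time: 15.0
eef_pos: [0.47, -0.2219, 0.167]
tcp_rot: [0.995, 0.096, 0.002, 0.002]
contact_force: [0.6, 0.6, -1.4]
opening: 0.175
t15.00 pos [ 470.  -221.9  167. ] yaw x-axis deg 11.02 z [ 0.005 -0.004 -1.   ] F [ 0.6  0.6 -1.4] op 0.175 q [-0.64  0.    2.02 -0.    1.12 -0.83]
shift tool [ 131.  -139.5   16.9] n>=3.2 | turn [ 0.005 -0.004 -0.117] | shift in final axes [ 146.4 -123.2   17. ]
```

View pics/g6s.png

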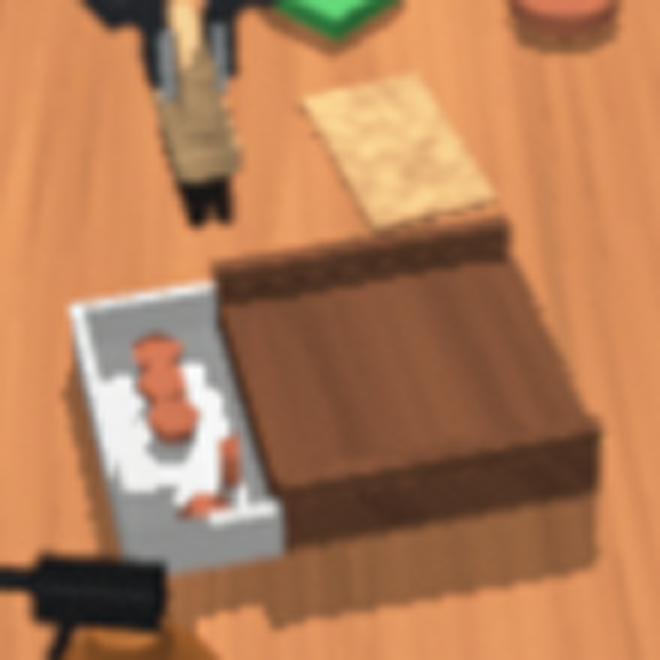

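View pics/g6t.png

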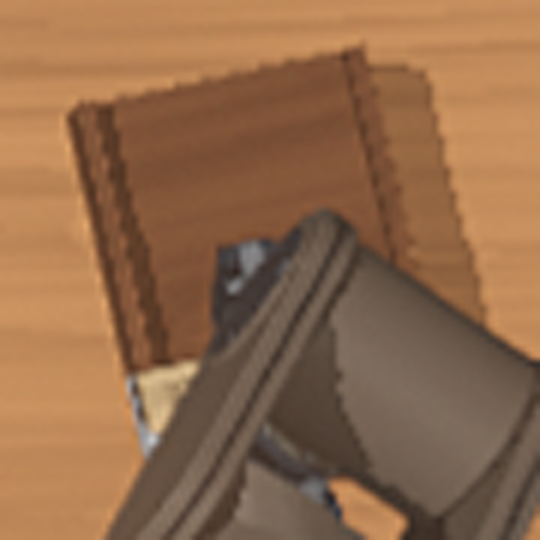

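```bash
python3 -m crank '33 -35 0 0 0 0;33 -35 0 0 0 0;33 -35 0 0 0 0;32 -34 0 0 0 0; 0 0 0 0 0 -.117' && python3 -m crank '0 0 0 0 0 0;0 0 0 0 0 0'; python3 plan.py 572 -60 150 17.7;  python3 - <<'E'
from h import *
shot("side","g7s",(195,230,265,300),7)
shot("top","g7t",(305,200,375,250),11)
E
```

```text
time: 15.72
eef_pos: [0.5724, -0.0579, 0.1643]
tcp_rot: [0.987, 0.158, 0.001, 0.0]
contact_force: [-0.4, -0.5, -1.3]
opening: 0.174
time: 15.98
eef_pos: [0.5706, -0.0605, 0.1637]
tcp_rot: [0.988, 0.153, 0.0, 0.0]
contact_force: [-0.3, -0.3, -0.5]
opening: 0.177
t15.97 pos [570.6 -60.5 163.7] yaw x-axis deg 17.63 z [ 0. -0. -1.] F [-0.3 -0.3 -0.5] op 0.177 q [-0.28  0.13  1.89 -0.    1.12 -0.59]
shift tool [ 1.5 -0.1 13.7] n>=0.2 | turn [ 0.    -0.    -0.001] | shift in final axes [ 1.5 -0.1 13.7]
```

View pics/g7s.png

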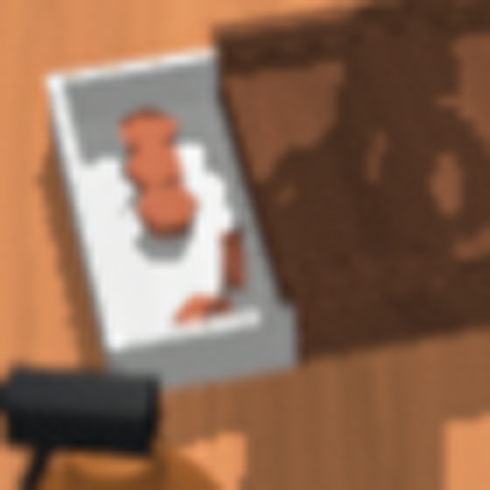

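View pics/g7t.png

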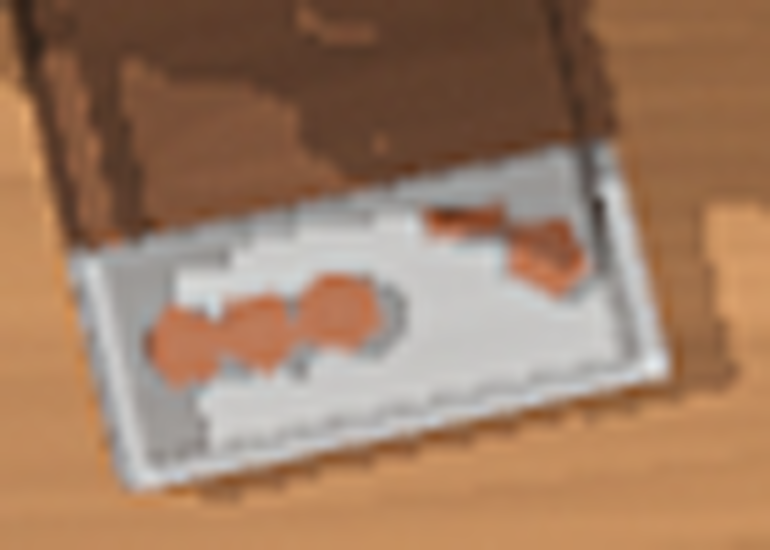

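```bash
python3 -m crank '1 0 45 0 0 0;0 0 40 0 0 0;0 0 15 0 0 0;0 0 5 0 0 0;0 0 0 0 0 0' && python3 -m crank '0 0 1 0 0 0;0 0 1 0 0 0;0 0 0 0 0 0'; python3 plan.py 572 -60 56.3 17.7
```

```text
time: 16.7
eef_pos: [0.5724, -0.06, 0.0596]
tcp_rot: [0.988, 0.154, 0.001, 0.0]
contact_force: [-0.3, -0.1, -1.8]
opening: 0.18
time: 17.08
eef_pos: [0.5717, -0.0596, 0.0568]
tcp_rot: [0.988, 0.154, 0.0, 0.0]
contact_force: [0.4, -0.1, -1.6]
opening: 0.178
t17.07 pos [571.7 -59.6  56.8] yaw x-axis deg 17.76 z [ 0.001 -0.    -1.   ] F [ 0.4 -0.1 -1.6] op 0.178 q [-0.28  0.28  1.94  0.    0.93 -0.59]
shift tool [0.1 0.5 0.5] n>=0.0 | turn [ 0.    -0.001  0.001] | shift in final axes [0.1 0.5 0.5]
```

Release, then lift.

```bash
python3 -m crank '0 0 .6 0 0 0;0 0 0 0 0 0;0 0 0 0 0 0;0 0 0 0 0 0' && python3 -m crank '0 0 0 0 0 0;0 0 0 0 0 0;0 0 0 0 0 0;0 0 0 0 0 0;0 0 0 0 0 0' 1 && python3 -m crank '0 0 0 0 0 0;0 0 -20 0 0 0;0 0 -40 0 0 0;0 0 -60 0 0 0;0 0 -60 0 0 0' ; python3 plan.py 455 202 240 0
python3 - <<'E'
from h import *
shot("side","g8s"); a=shot("top","g8t",(100,120,300,270),4)
E
```

```text
time: 17.58
eef_pos: [0.5717, -0.0596, 0.0561]
tcp_rot: [0.988, 0.154, 0.0, 0.0]
contact_force: [-0.4, 0.0, 2.7]
opening: 0.177
time: 18.2
eef_pos: [0.5715, -0.0596, 0.0557]
tcp_rot: [0.988, 0.154, -0.0, 0.0]
contact_force: [-0.3, 0.8, -0.1]
opening: 1.001
time: 18.82
eef_pos: [0.5713, -0.0595, 0.239]
tcp_rot: [0.988, 0.154, 0.001, 0.0]
contact_force: [1.5, -1.0, 0.2]
opening: 0.996
t18.82 pos [571.3 -59.5 239. ] yaw x-axis deg 17.76 z [ 0.001 -0.    -1.   ] F [ 1.5 -1.   0.2] op 0.996 q [-0.28  0.06  1.82 -0.    1.26 -0.59]
shift tool [ -31.  -284.5   -1.2] n>=4.8 | turn [ 0.001 -0.001  0.31 ] | shift in final axes [-116.3 -261.5   -1. ]
```

View pics/g8s.png

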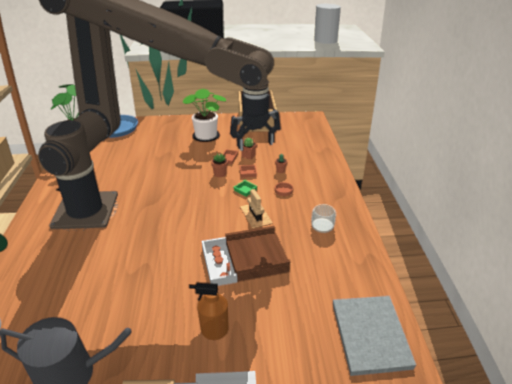

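View pics/g8t.png

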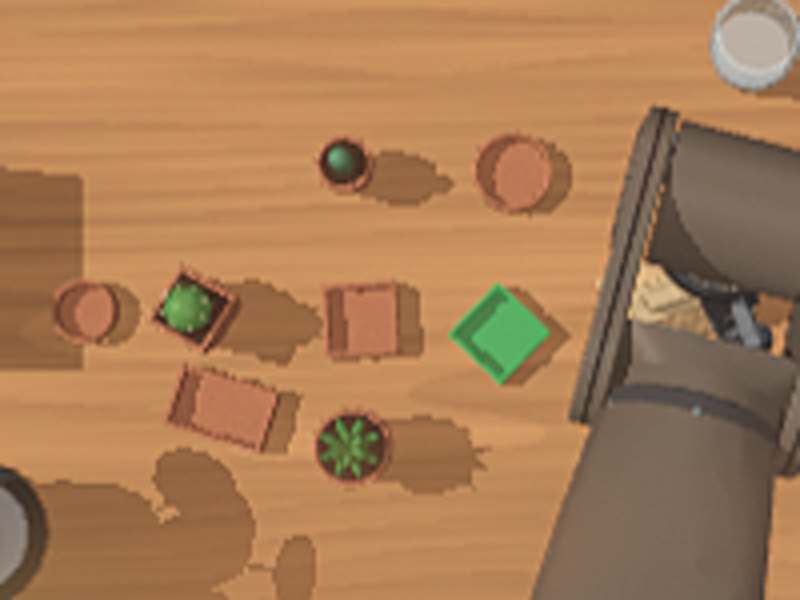

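```bash
python3 - <<'E'
from fit import *
for c in("top","side"): np.save(f"pics/{c}_full.npy",optics.read_camera(c))
ims={c:np.load(f"pics/{c}_full.npy") for c in("top","side")}
G={"pot_small":(.683,.206,0),"pot_square":(.567,.327,1.04),"pot_large":(.457,.205,0),"saucer_small":(.569,.421,0),"saucer_large":(.677,.071,0),"saucer_square":(.557,.197,0),"saucer_oblong":(.487,.315,-.3)}
for n,g in G.items():
    yaw=("square" in n or "obl" in n)
    p,f=fit(n,g,["top"],yaw,ims=ims); print(n,np.round(p[:2]*1000,1),np.round(np.degrees(p[2]),1),round(f,1))
    if n in("saucer_large","saucer_square"):
        p,f=fit(n,g,["side"],yaw,ims=ims); print(" side",n,np.round(p[:2]*1000,1),np.round(np.degrees(p[2]),1),round(f,1))
E
python3 plan.py 456 201.5 200 0
```

```text
pot_small [682.7 208.6] 0.0 13.1
pot_square [567.5 328. ] 58.9 51.5
pot_large [456.  202.6] 0.0 23.1
saucer_small [571.3 425.5] 0.0 9.2
saucer_large [678.2  74.1] 0.0 13.6
 side saucer_large [676.8  72.7] 0.0 6.3
saucer_square [558.1 200.6] 0.2 6.9
 side saucer_square [558.  199.4] 2.4 50.7
saucer_oblong [490.3 313.9] -17.7 27.3
t19.02 pos [572.6 -59.8 239.4] yaw x-axis deg 17.77 z [ 0.006 -0.002 -1.   ] F [ 0.2  1.  -0.2] op 1.003 q [-0.28  0.06  1.82 -0.    1.26 -0.59]
shift tool [ -31.5 -284.6   38.2] n>=4.8 | turn [ 0.003 -0.006  0.31 ] | shift in final axes [-116.6 -261.3   39.4]
```

```bash
python3 -m crank '-6 -57 0 0 0 0;-6 -57 0 0 0 0;-6 -57 0 0 0 0;-6 -57 0 0 0 0;-7 -56 0 0 0 0' && python3 -m crank '0 0 0 0 0 .155;0 0 0 0 0 .155;0 0 0 0 0 0'; python3 plan.py 455.5 202 120 0
```

```text
time: 19.65
eef_pos: [0.4533, 0.2027, 0.2341]
tcp_rot: [0.988, 0.154, -0.002, 0.0]
contact_force: [1.4, 0.9, 0.7]
opening: 1.002
time: 20.02
eef_pos: [0.4543, 0.2015, 0.2342]
tcp_rot: [1.0, 0.001, -0.001, 0.0]
contact_force: [1.2, 0.5, 0.3]
opening: 0.997
t20.02 pos [454.3 201.5 234.2] yaw x-axis deg 0.13 z [-0.003 -0.001 -1.   ] F [1.2 0.5 0.3] op 0.997 q [ 0.21 -0.11  2.   -0.    1.26  0.21]
shift tool [  1.6  -0.6 114.2] n>=1.9 | turn [0.001 0.003 0.002] | shift in final axes [  1.2  -0.5 114.2]
```

```bash
python3 -m crank '1 0 40 0 0 0;0 0 40 0 0 0;0 0 34 0 0 0;0 0 0 0 0 0' && python3 -m crank '0 0 35 0 0 0;0 0 30 0 0 0;0 0 20 0 0 0;0 0 9 0 0 0;0 0 0 0 0 0'; python3 plan.py 455.5 202 26 0;  python3 - <<'E'
from h import *
shot("side","p1s",(180,130,280,220),7)
E
```

```text
time: 20.52
eef_pos: [0.4534, 0.2005, 0.118]
tcp_rot: [1.0, 0.001, -0.004, 0.001]
contact_force: [-0.4, -0.4, 0.7]
opening: 1.0
time: 21.15
eef_pos: [0.4569, 0.2015, 0.0284]
tcp_rot: [1.0, 0.0, 0.0, -0.0]
contact_force: [-0.6, 0.1, 0.2]
opening: 0.999
t21.15 pos [456.9 201.5  28.4] yaw x-axis deg 0.03 z [ 0.001  0.    -1.   ] F [-0.6  0.1  0.2] op 0.999 q [0.21 0.18 2.13 0.   0.84 0.21]
shift tool [-1.4 -0.5  2.4] n>=0.0 | turn [-0.    -0.001  0.   ] | shift in final axes [-1.4 -0.5  2.4]
```

View pics/p1s.png

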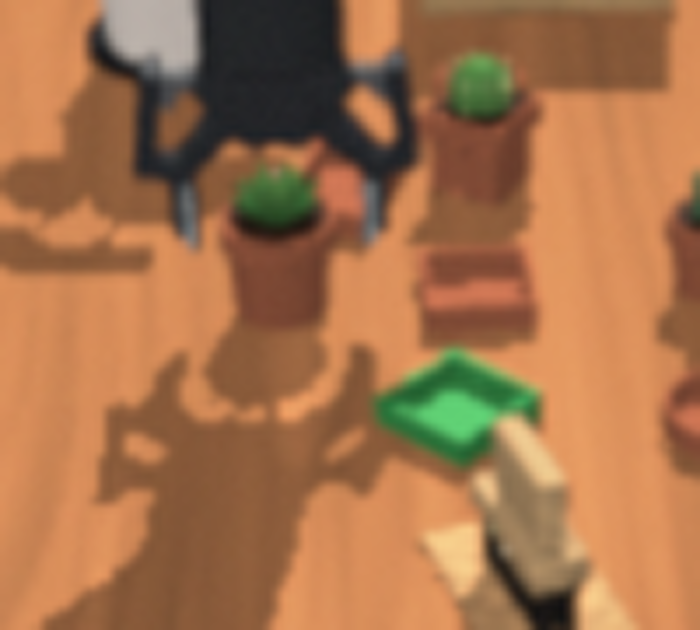

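```bash
python3 -m crank '-1 0 3 0 0 0;0 0 0 0 0 0;0 0 0 0 0 0;0 0 0 0 0 0;0 0 0 0 0 0' -1 40 && python3 -m crank '0 0 0 0 0 0;0 0 0 0 0 0;0 0 0 0 0 0'; python3 plan.py 455.5 202 26 0; python3 -m crank '0 0 -10 0 0 0;0 0 -25 0 0 0;0 0 -40 0 0 0;0 0 -40 0 0 0;0 0 0 0 0 0';   python3 - <<'E'
from h import *
st()
shot("side","p2s",(180,100,280,200),6)
E
```

```text
time: 21.82
eef_pos: [0.4559, 0.2017, 0.0257]
tcp_rot: [1.0, 0.0, 0.001, -0.0]
contact_force: [-1.6, 0.4, 5.4]
opening: 0.708
time: 22.2
eef_pos: [0.4559, 0.2016, 0.0257]
tcp_rot: [1.0, 0.0, 0.001, -0.0]
contact_force: [-1.0, -0.3, 6.1]
opening: 0.713
t22.20 pos [455.9 201.6  25.7] yaw x-axis deg 0.01 z [ 0.001  0.    -1.   ] F [-1.  -0.3  6.1] op 0.713 q [0.21 0.18 2.13 0.   0.83 0.21]
shift tool [-0.4 -0.4 -0.3] n>=0.0 | turn [-0.    -0.001  0.   ] | shift in final axes [-0.4 -0.4 -0.3]
time: 22.82
eef_pos: [0.4576, 0.202, 0.1434]
tcp_rot: [1.0, 0.0, 0.004, -0.001]
contact_force: [0.7, 0.4, -1.5]
opening: 0.711
t22.82 pos [457.6 202.  143.4] yaw x-axis deg 0.00 z [ 0.008  0.002 -1.   ] F [ 0.7  0.4 -1.5] op 0.711 q [ 0.21 -0.01  2.08 -0.    1.07  0.21]
```

View pics/p2s.png

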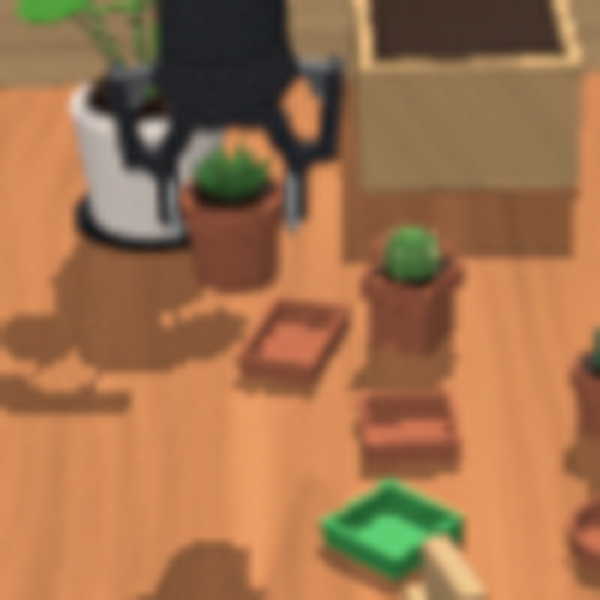

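```bash
python3 plan.py 677.7 73.2 145 0; python3 -m crank '44 25.8 0 0 0 0;44 25.8 0 0 0 0;44 25.8 0 0 0 0;44 25.8 0 0 0 0;44.3 25.8 0 0 0 0' && python3 -m crank '0 0 0 0 0 0;0 0 0 0 0 0;0 0 0 0 0 0'; python3 plan.py 677.7 73.2 60 0
```

```text
t22.88 pos [455.9 201.6 140.8] yaw x-axis deg 0.00 z [ 0.003  0.001 -1.   ] F [-0.5  0.7 -2.3] op 0.712 q [ 0.21 -0.01  2.08 -0.    1.07  0.21]
shift tool [221.8 128.4  -3.7] n>=4.3 | turn [-0.001 -0.003  0.   ] | shift in final axes [221.8 128.4  -4.2]
time: 23.5
eef_pos: [0.6751, 0.0715, 0.1359]
tcp_rot: [1.0, -0.0, -0.003, -0.0]
contact_force: [0.4, 0.3, -0.9]
opening: 0.714
time: 23.88
eef_pos: [0.674, 0.0733, 0.1384]
tcp_rot: [1.0, 0.0, -0.001, -0.0]
contact_force: [0.4, -0.9, -1.8]
opening: 0.71
t23.88 pos [674.   73.3 138.4] yaw x-axis deg 0.06 z [-0.003  0.    -1.   ] F [ 0.4 -0.9 -1.8] op 0.710 q [-0.04  0.38  1.64  0.    1.13 -0.04]
shift tool [ 4.   0.2 78.4] n>=1.3 | turn [-0.     0.003  0.001] | shift in final axes [ 3.7  0.1 78.4]
```

```bash
python3 -m crank '3.5 0 40 0 0 0;0 0 37 0 0 0;0 0 0 0 0 0;0 0 0 0 0 0'; python3 plan.py 677.7 73.2 60 0; python3 - <<'E'
from h import *
im=shot("side","p3s",(240,140,310,210),8)
from fit import *
s=readout.get_state(); x,y,z=s["eef_pos"]
a=cv2.imread("pics/p3s.png")
for nm,p,col in(("pot_large",(x,y+.0005,0,z-.0257),(255,0,0)),("saucer_large",(.6775,.0734,0,0),(0,255,0))):
    Q=place(nm,p)
    for i in range(0,len(Q),48):
        u=w2px("side",Q[i:i+48]); cv2.polylines(a,[np.int32((u+.5-[240,140])*8)],True,col)
cv2.imwrite("pics/p3s.png",a)
E
```

```text
time: 24.38
eef_pos: [0.6796, 0.073, 0.0643]
tcp_rot: [1.0, 0.0, 0.001, 0.0]
contact_force: [-0.1, 1.1, -0.8]
opening: 0.711
t24.38 pos [679.6  73.   64.3] yaw x-axis deg 0.04 z [ 0.002 -0.    -1.   ] F [-0.1  1.1 -0.8] op 0.711 q [-0.04  0.47  1.66  0.    1.01 -0.04]
shift tool [-1.9 -0.2  4.3] n>=0.1 | turn [ 0.    -0.002  0.001] | shift in final axes [-1.9 -0.2  4.3]
```

View pics/p3s.png

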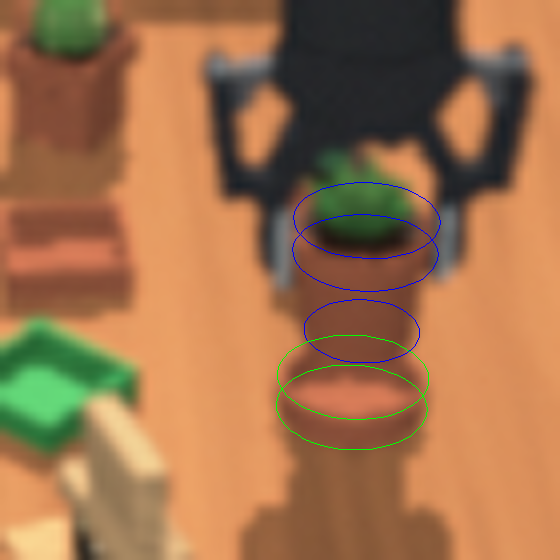

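```bash
python3 -m crank '-1.5 0 15 0 0 0;0 0 8 0 0 0;0 0 5 0 0 0;0 0 0 0 0 0;0 0 0 0 0 0';python3 plan.py 677.7 73.2 29.7 0;python3 -m crank '0 0 2 0 0 0;0 0 2 0 0 0;0 0 2 0 0 0;0 0 0 0 0 0;0 0 0 0 0 0'; python3 plan.py 677.7 73.2 29.7 0
```

```text
time: 25.05
eef_pos: [0.6779, 0.0724, 0.0349]
tcp_rot: [1.0, -0.0, 0.0, 0.0]
contact_force: [-0.2, 0.3, -2.1]
opening: 0.711
t25.05 pos [677.9  72.4  34.9] yaw x-axis deg -0.00 z [ 0. -0. -1.] F [-0.2  0.3 -2.1] op 0.711 q [-0.04  0.51  1.67 -0.    0.96 -0.04]
shift tool [-0.2 -0.8  5.2] n>=0.1 | turn [ 0. -0. -0.] | shift in final axes [-0.2 -0.8  5.2]
time: 25.68
eef_pos: [0.6777, 0.0724, 0.0298]
tcp_rot: [1.0, 0.0, -0.0, 0.0]
contact_force: [-4.0, -0.4, 4.7]
opening: 0.71
t25.68 pos [677.7  72.4  29.8] yaw x-axis deg 0.01 z [-0. -0. -1.] F [-4.  -0.4  4.7] op 0.710 q [-0.04  0.51  1.67 -0.    0.96 -0.04]
shift tool [-0.  -0.8  0.1] n>=0.0 | turn [0. 0. 0.] | shift in final axes [-0.  -0.8  0.1]
```

```bash
python3 -m crank '0 0 0 0 0 0;0 0 0 0 0 0;0 0 0 0 0 0;0 0 0 0 0 0' 1 && python3 -m crank '0 0 -20 0 0 0;0 0 -40 0 0 0;0 0 -50 0 0 0;0 0 -20 0 0 0' && python3 -m crank '0 -40 -20 0 0 0;0 -50 0 0 0 0;0 -40 0 0 0 0;0 0 0 0 0 0'; python3 plan.py 682 208 130 0;python3 - <<'E'
from h import *
shot("side","p4s",(240,130,310,200),8)
im=optics.read_camera("top");np.save("pics/top_full.npy",im); 
cv2.imwrite("pics/p4t.png",cv2.resize(im[130:250,100:260],None,fx=5,fy=5,interpolation=2)[:,:,::-1])
E
```

```text
time: 26.18
eef_pos: [0.6776, 0.0724, 0.0285]
tcp_rot: [1.0, -0.0, 0.0, -0.0]
contact_force: [-0.0, -0.6, 0.5]
opening: 0.998
time: 26.68
eef_pos: [0.68, 0.0724, 0.1648]
tcp_rot: [1.0, 0.0, 0.004, 0.0]
contact_force: [0.9, -0.2, 0.7]
opening: 0.999
time: 27.18
eef_pos: [0.6767, 0.2053, 0.1782]
tcp_rot: [1.0, 0.002, -0.0, -0.0]
contact_force: [-0.3, -0.1, -0.2]
opening: 0.998
t27.18 pos [676.7 205.3 178.2] yaw x-axis deg 0.23 z [-0.001  0.    -1.   ] F [-0.3 -0.1 -0.2] op 0.998 q [0.15 0.4  1.53 0.   1.21 0.15]
shift tool [ 5.4 -2.7 48.2] n>=0.8 | turn [-0.     0.001  0.004] | shift in final axes [ 5.3 -2.7 48.2]
```

View pics/p4s.png

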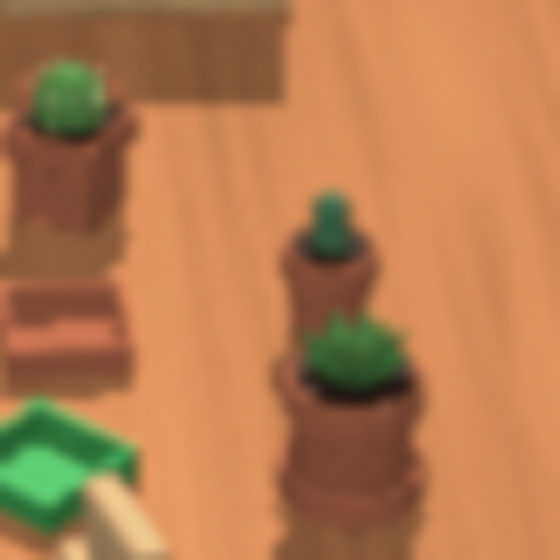

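View pics/p4t.png

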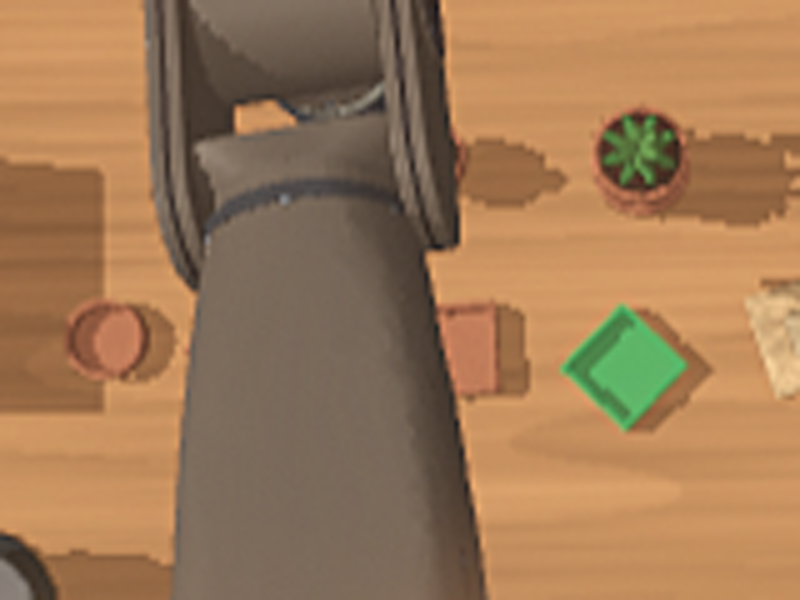

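```bash
python3 -m crank '5 -2.5 40 0 0 0;0 0 40 0 0 0;0 0 0 0 0 0' && python3 -m crank '0 0 35 0 0 0;0 0 25 0 0 0;0 0 14 0 0 0;0 0 5 0 0 0;0 0 0 0 0 0'; python3 plan.py 682.5 207.7 16 0
```

```text
time: 27.65
eef_pos: [0.6795, 0.2028, 0.0936]
tcp_rot: [1.0, -0.001, -0.005, 0.001]
contact_force: [0.2, -0.6, 0.7]
opening: 1.0
time: 28.28
eef_pos: [0.683, 0.205, 0.0203]
tcp_rot: [1.0, 0.0, 0.0, -0.0]
contact_force: [-0.1, -0.3, 0.0]
opening: 1.004
t28.27 pos [683.  205.   20.3] yaw x-axis deg 0.00 z [ 0.001  0.    -1.   ] F [-0.1 -0.3  0. ] op 1.004 q [ 0.15  0.59  1.59 -0.    0.97  0.15]
shift tool [-0.5 -2.7  4.3] n>=0.1 | turn [-0.    -0.001  0.   ] | shift in final axes [-0.5 -2.7  4.3]
```

```bash
python3 -m crank '0 -2.7 4 0 0 0;0 0 0 0 0 0;0 0 0 0 0 0' &&  python3 -m crank '0 0 0 0 0 0;0 0 0 0 0 0;0 0 0 0 0 0;0 0 0 0 0 0;0 0 0 0 0 0' -1 40 && python3 -m crank '0 0 0 0 0 0;0 0 0 0 0 0;0 0 0 0 0 0'; python3 plan.py 682.5 207.7 16 0; python3 -m crank '0 0 -10 0 0 0;0 0 -25 0 0 0;0 0 -40 0 0 0;0 0 -40 0 0 0;0 0 0 0 0 0';   python3 - <<'E'
from h import *
st()
shot("side","p5s",(220,100,320,200),6)
E
```

```text
time: 28.65
eef_pos: [0.6828, 0.2078, 0.0161]
tcp_rot: [1.0, 0.0, 0.0, -0.0]
contact_force: [-0.9, 0.5, -0.6]
opening: 0.998
time: 29.28
eef_pos: [0.6829, 0.2077, 0.0161]
tcp_rot: [1.0, -0.0, 0.0, -0.0]
contact_force: [0.6, -0.1, 1.9]
opening: 0.525
time: 29.65
eef_pos: [0.6829, 0.2077, 0.0161]
tcp_rot: [1.0, 0.0, 0.0, -0.0]
contact_force: [-0.0, -1.1, 2.5]
opening: 0.525
t29.65 pos [682.9 207.7  16.1] yaw x-axis deg 0.00 z [ 0.001  0.    -1.   ] F [-0.  -1.1  2.5] op 0.525 q [ 0.15  0.59  1.58 -0.    0.97  0.15]
shift tool [-0.4 -0.   0.1] n>=0.0 | turn [-0.    -0.001  0.   ] | shift in final axes [-0.4 -0.   0.1]
time: 30.28
eef_pos: [0.686, 0.2083, 0.1383]
tcp_rot: [1.0, 0.0, 0.006, -0.001]
contact_force: [0.1, -0.1, 0.2]
opening: 0.526
t30.27 pos [686.  208.3 138.3] yaw x-axis deg 0.01 z [ 0.011  0.002 -1.   ] F [ 0.1 -0.1  0.2] op 0.526 q [0.15 0.45 1.54 0.   1.14 0.15]
```

View pics/p5s.png

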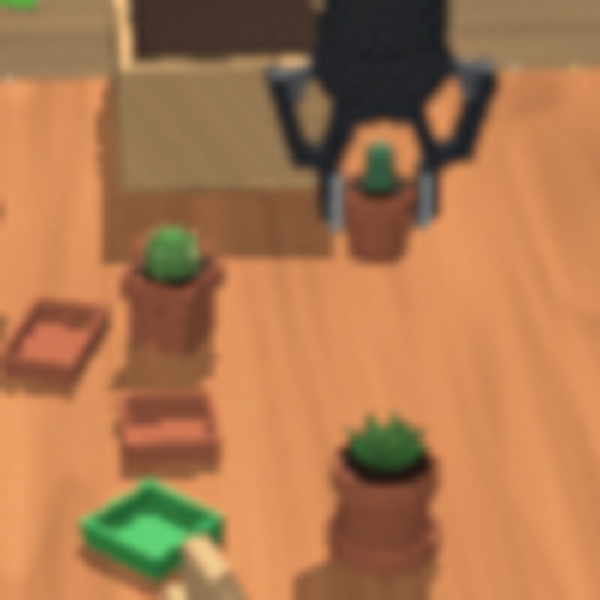

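```bash
python3 -m crank '-22 -43 0 0 0 0;-22 -43 0 0 0 0;-22 -43 0 0 0 0;-22 -43 0 0 0 0;-23 -43 0 0 0 0' && python3 -m crank '0 0 0 0 0 0;0 0 0 0 0 0;0 0 0 0 0 0'; python3 plan.py 571.5 424.6 50 0
python3 - <<'E'
from fit import *
im=optics.read_camera("top")
p,f=fit("saucer_small",(.571,.425,0),["top"],False,ims={"top":im}); print(p,f)
cv2.imwrite("pics/p6t.png",cv2.resize(im[130:250,60:220],None,fx=5,fy=5,interpolation=2)[:,:,::-1])
E
```

```text
time: 30.95
eef_pos: [0.5698, 0.4233, 0.1289]
tcp_rot: [1.0, -0.0, -0.001, 0.001]
contact_force: [0.2, -0.0, -0.7]
opening: 0.525
time: 31.32
eef_pos: [0.572, 0.4213, 0.1301]
tcp_rot: [1.0, -0.001, -0.0, 0.0]
contact_force: [0.3, 0.2, -0.2]
opening: 0.521
t31.32 pos [572.  421.3 130.1] yaw x-axis deg -0.09 z [-0.001 -0.001 -1.   ] F [ 0.3  0.2 -0.2] op 0.521 q [ 0.49  0.45  1.55 -0.    1.14  0.49]
shift tool [-0.5 -3.3 80.1] n>=1.3 | turn [ 0.001  0.001 -0.002] | shift in final axes [-0.5 -3.3 80.1]
[0.5716926  0.42739652 0.        ] 81.84310095007658
```

View pics/p6t.png

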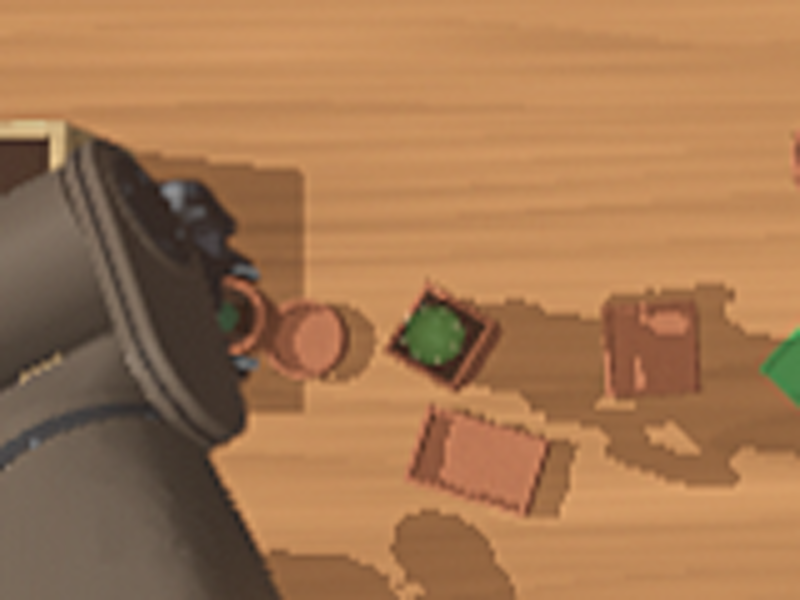

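```bash
python3 -m crank '-.5 -3.3 40 0 0 0;0 0 34 0 0 0;0 0 0 0 0 0;0 0 0 0 0 0'; python3 plan.py 571.5 424.6 20.1 0; python3 - <<'E'
from fit import *
s=readout.get_state(); x,y,z=s["eef_pos"]
out=[]
for cam,o in(("top",(85,165)),("side",(225,110))):
    im=optics.read_camera(cam); a=cv2.resize(im[o[1]:o[1]+60,o[0]:o[0]+50],None,fx=8,fy=8,interpolation=2)[:,:,::-1].copy()
    for nm,p,col in(("pot_small",(x,y+.0009,0,z-.0161),(255,0,0)),("saucer_small",(.5713,.4255,0,0),(0,255,0))):
        Q=place(nm,p)
        for i in range(0,len(Q),48):
            cv2.polylines(a,[np.int32((w2px(cam,Q[i:i+48])+.5-o)*8)],True,col)
    out.append(a)
cv2.imwrite("pics/p7.png",np.hstack(out))
E
```

```text
time: 31.88
eef_pos: [0.5723, 0.4258, 0.0582]
tcp_rot: [1.0, -0.0, 0.001, -0.0]
contact_force: [0.9, 0.1, 0.4]
opening: 0.524
t31.88 pos [572.3 425.8  58.2] yaw x-axis deg -0.05 z [ 0.002  0.001 -1.   ] F [0.9 0.1 0.4] op 0.524 q [ 0.5   0.54  1.58 -0.    1.03  0.5 ]
shift tool [-0.9  1.2 38.1] n>=0.6 | turn [-0.001 -0.002 -0.001] | shift in final axes [-0.8  1.2 38.1]
```

View pics/p7.png

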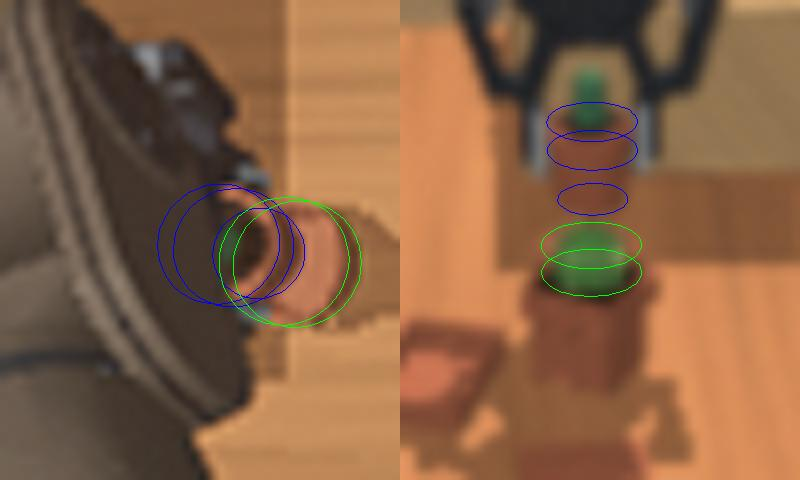

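```bash
python3 - <<'E'
from fit import *
o=(85,165); out=[]
for im in(np.load("pics/top_full.npy"),optics.read_camera("top")):
    print(fit("saucer_small",(.571,.425,0),["top"],False,ims={"top":im}))
    a=cv2.resize(im[o[1]:o[1]+60,o[0]:o[0]+50],None,fx=8,fy=8,interpolation=0)[:,:,::-1].copy()
    Q=place("saucer_small",(.5713,.4255,0,0))
    for i in range(0,len(Q),48):
        cv2.polylines(a,[np.int32((w2px("top",Q[i:i+48])+.5-o)*8)],True,(0,255,0))
    out.append(a)
cv2.imwrite("pics/p7.png",np.hstack(out))
E
```

```text
(array([0.57116784, 0.42554458, 0.        ]), np.float64(9.517601716647508))
(array([0.57208643, 0.42613379, 0.        ]), np.float64(47.39571910434077))
```

View pics/p7.png

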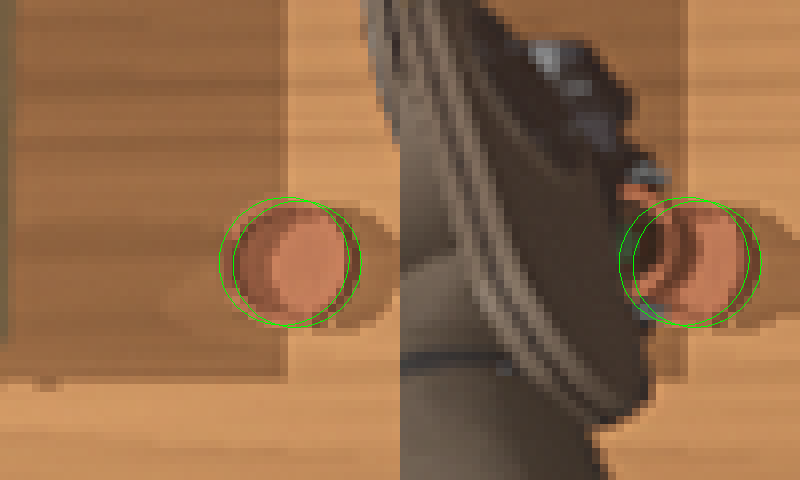

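```bash
python3 -m crank '-.7 1.1 16 0 0 0;0 0 10 0 0 0;0 0 6 0 0 0;0 0 0 0 0 0;0 0 0 0 0 0';python3 plan.py 571.5 424.6 20.1 0;python3 -m crank '0 0 2 0 0 0;0 0 2 0 0 0;0 0 2 0 0 0;0 0 0 0 0 0;0 0 0 0 0 0'; python3 plan.py 571.5 424.6 20.1 0
```

```text
time: 32.65
eef_pos: [0.5707, 0.425, 0.0249]
tcp_rot: [1.0, 0.0, 0.0, -0.0]
contact_force: [0.1, -0.3, -0.3]
opening: 0.522
t32.65 pos [570.7 425.   24.9] yaw x-axis deg 0.00 z [ 0.  0. -1.] F [ 0.1 -0.3 -0.3] op 0.522 q [0.5  0.58 1.59 0.   0.98 0.5 ]
shift tool [0.8 0.4 4.8] n>=0.1 | turn [-0. -0.  0.] | shift in final axes [0.8 0.4 4.8]
time: 33.28
eef_pos: [0.5706, 0.425, 0.02]
tcp_rot: [1.0, 0.0, -0.0, 0.0]
contact_force: [-2.2, -0.8, 5.0]
opening: 0.526
t33.27 pos [570.6 425.   20. ] yaw x-axis deg 0.00 z [-0. -0. -1.] F [-2.2 -0.8  5. ] op 0.526 q [ 0.5   0.58  1.59 -0.    0.97  0.5 ]
shift tool [ 0.9  0.4 -0.1] n>=0.0 | turn [0. 0. 0.] | shift in final axes [ 0.9  0.4 -0.1]
```

```bash
python3 -m crank '0 0 0 0 0 0;0 0 0 0 0 0;0 0 0 0 0 0;0 0 0 0 0 0' 1 && python3 -m crank '0 0 -20 0 0 0;0 0 -40 0 0 0;0 0 -50 0 0 0;0 0 -30 0 0 0;0 0 0 0 0 0' && python3 -m crank '0 30 0 0 0 0;-2 37 0 0 0 0;-2 30 0 0 0 0;0 0 0 0 0 -.172;0 0 0 0 0 -.172' && python3 -m crank '0 0 0 0 0 -.172;0 0 0 0 0 -.172;0 0 0 0 0 -.172;0 0 0 0 0 -.172;0 0 0 0 0 0'; python3 plan.py 567.5 327.5 100 59;python3 - <<'E'
from h import *
im=optics.read_camera("top");np.save("pics/top_full.npy",im); 
cv2.imwrite("pics/p8t.png",cv2.resize(im[130:250,60:220],None,fx=5,fy=5,interpolation=2)[:,:,::-1])
shot("side","p8s",(200,110,310,200),7)
E
```

```text
time: 33.78
eef_pos: [0.5703, 0.4248, 0.0184]
tcp_rot: [1.0, 0.0, -0.0, 0.0]
contact_force: [-0.1, -0.2, 1.0]
opening: 0.999
time: 34.4
eef_pos: [0.5727, 0.4262, 0.1648]
tcp_rot: [1.0, 0.0, 0.004, -0.002]
contact_force: [0.1, -0.1, -0.7]
opening: 1.0
time: 35.02
eef_pos: [0.5655, 0.3268, 0.157]
tcp_rot: [0.985, 0.173, -0.001, 0.0]
contact_force: [-0.0, 0.5, 0.0]
opening: 0.995
time: 35.65
eef_pos: [0.5656, 0.3275, 0.1572]
tcp_rot: [0.87, 0.493, -0.001, -0.0]
contact_force: [-1.2, 0.4, -0.2]
opening: 0.999
t35.65 pos [565.6 327.5 157.2] yaw x-axis deg 59.01 z [-0.002 -0.001 -1.   ] F [-1.2  0.4 -0.2] op 0.999 q [ 0.37  0.31  1.69 -0.    1.15 -0.66]
shift tool [ 1.1  1.7 57.2] n>=1.0 | turn [-0.002  0.002  0.   ] | shift in final axes [ 1.   1.6 57.2]
```

View pics/p8t.png

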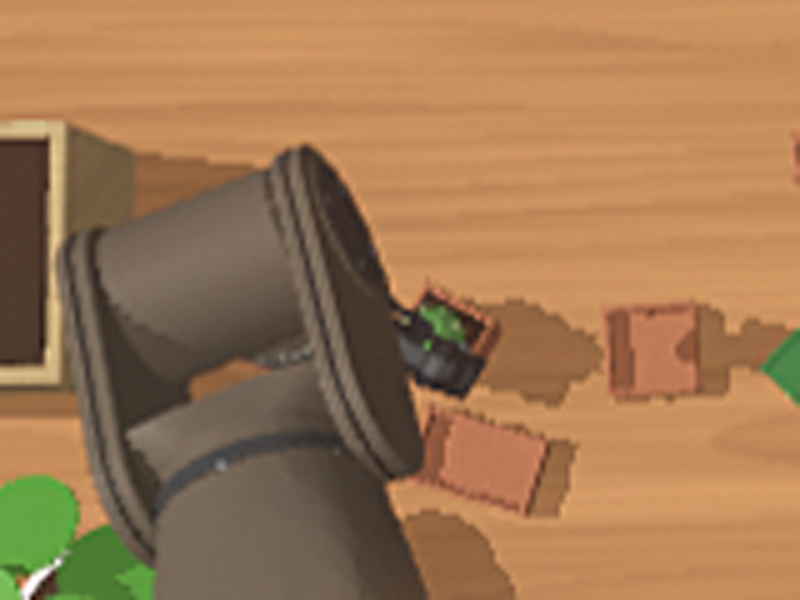

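View pics/p8s.png

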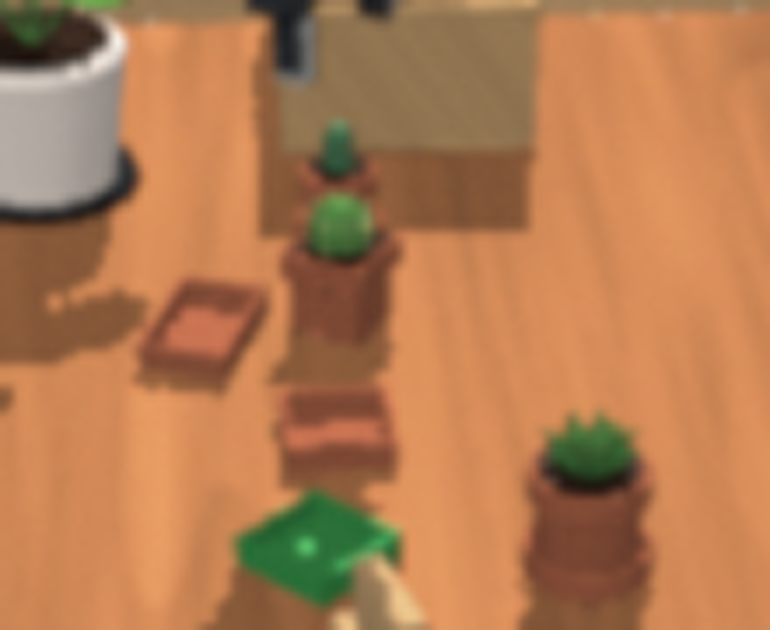

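```bash
python3 -m crank '1 1.6 35 0 0 0;0 0 30 0 0 0;0 0 30 0 0 0;0 0 20 0 0 0;0 0 0 0 0 0' && python3 -m crank '0 0 15 0 0 0;0 0 6 0 0 0;0 0 0 0 0 0;0 0 0 0 0 0';  python3 plan.py 567.5 327.5 20 59
```

```text
time: 36.38
eef_pos: [0.5669, 0.3273, 0.0415]
tcp_rot: [0.87, 0.493, -0.002, -0.0]
contact_force: [-0.4, -0.1, 0.2]
opening: 1.0
time: 36.88
eef_pos: [0.5687, 0.328, 0.0233]
tcp_rot: [0.87, 0.493, 0.0, 0.0]
contact_force: [-0.3, 0.3, -0.2]
opening: 1.001
t36.88 pos [568.7 328.   23.3] yaw x-axis deg 59.12 z [ 0.001  0.    -1.   ] F [-0.3  0.3 -0.2] op 1.001 q [ 0.37  0.48  1.74 -0.    0.92 -0.66]
shift tool [-1.1 -0.8  3.3] n>=0.1 | turn [ 0.001 -0.001  0.002] | shift in final axes [-1.1 -0.7  3.3]
```

```bash
python3 -m crank '-1 -.8 3 0 0 0;0 0 0 0 0 0;0 0 0 0 0 0' && python3 -m crank '0 0 0 0 0 0;0 0 0 0 0 0;0 0 0 0 0 0;0 0 0 0 0 0;0 0 0 0 0 0' -1 40 && python3 -m crank '0 0 0 0 0 0;0 0 0 0 0 0;0 0 0 0 0 0'; python3 plan.py 567.5 327.5 20 59; python3 -m crank '0 0 -10 0 0 0;0 0 -25 0 0 0;0 0 -40 0 0 0;0 0 -40 0 0 0;0 0 0 0 0 0';   python3 plan.py 558.1 200.4 134 90; python3 - <<'E'
from h import *
shot("side","p9s",(200,100,310,200),7)
E
```

```text
time: 37.25
eef_pos: [0.5671, 0.3274, 0.0198]
tcp_rot: [0.87, 0.493, 0.0, 0.0]
contact_force: [0.1, 0.3, 0.4]
opening: 0.998
time: 37.88
eef_pos: [0.5675, 0.3276, 0.0201]
tcp_rot: [0.87, 0.493, 0.0, 0.0]
contact_force: [1.3, -0.7, 2.2]
opening: 0.605
time: 38.25
eef_pos: [0.5675, 0.3276, 0.0201]
tcp_rot: [0.87, 0.493, 0.0, 0.0]
contact_force: [0.5, 1.1, 2.5]
opening: 0.6
t38.25 pos [567.5 327.6  20.1] yaw x-axis deg 59.13 z [ 0.001  0.    -1.   ] F [0.5 1.1 2.5] op 0.600 q [ 0.37  0.48  1.74 -0.    0.92 -0.66]
shift tool [-0.   0.1  0.1] n>=0.0 | turn [ 0.001 -0.001  0.002] | shift in final axes [-0.   0.1  0.1]
time: 38.88
eef_pos: [0.5691, 0.3283, 0.1392]
tcp_rot: [0.87, 0.493, 0.004, 0.001]
contact_force: [0.4, -0.3, -1.4]
opening: 0.601
t38.88 pos [569.1 328.3 139.2] yaw x-axis deg 59.14 z [ 0.007  0.003 -1.   ] F [ 0.4 -0.3 -1.4] op 0.601 q [ 0.37  0.33  1.7  -0.    1.11 -0.66]
shift tool [-115.4   56.1    4.8] n>=2.1 | turn [ 0.006 -0.004 -0.539] | shift in final axes [-127.9  -11.     5.2]
```

View pics/p9s.png

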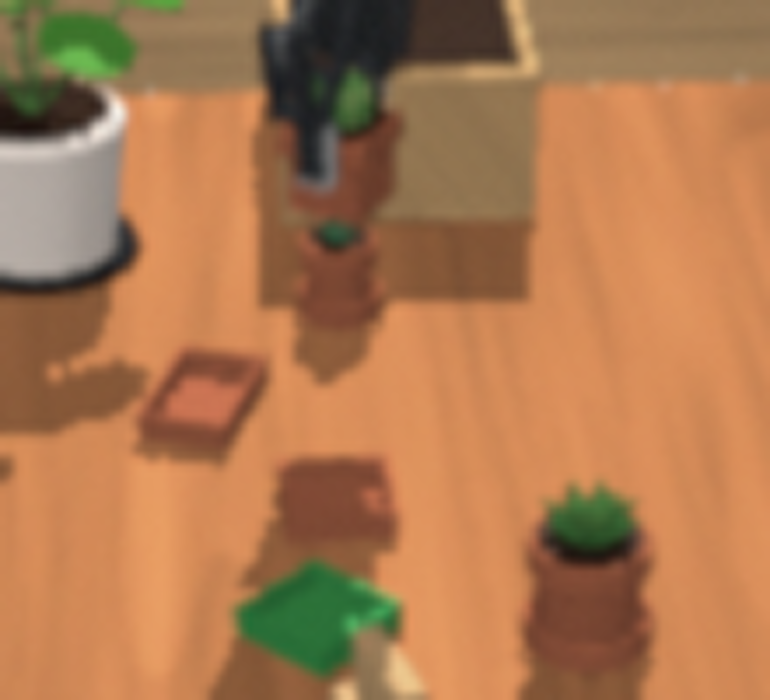

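```bash
python3 -m crank '-38 19 0 0 0 0;-38 19 0 0 0 0;-38.5 18.5 0 0 0 0;0 0 0 0 0 -.18;0 0 0 0 0 -.18' && python3 -m crank '0 0 0 0 0 -.18;0 0 0 0 0 0;0 0 0 0 0 0'; python3 plan.py 558 200.1 60 90.3;python3 - <<'E'
from fit import *
im=optics.read_camera("top")
cv2.imwrite("pics/p10t.png",cv2.resize(im[130:250,130:260],None,fx=5,fy=5,interpolation=2)[:,:,::-1])
E
```

```text
time: 39.55
eef_pos: [0.5549, 0.199, 0.1317]
tcp_rot: [0.766, 0.643, -0.002, -0.001]
contact_force: [0.0, 1.0, -1.4]
opening: 0.599
time: 39.92
eef_pos: [0.5559, 0.2, 0.1332]
tcp_rot: [0.708, 0.707, -0.001, -0.001]
contact_force: [0.5, 0.2, -1.3]
opening: 0.604
t39.92 pos [555.9 200.  133.2] yaw x-axis deg 89.93 z [-0.003 -0.001 -1.   ] F [ 0.5  0.2 -1.3] op 0.604 q [ 0.17  0.2   1.87 -0.    1.08 -1.4 ]
shift tool [ 0.1  2.3 73.2] n>=1.2 | turn [-0.003  0.001 -0.007] | shift in final axes [ 0.1  2.1 73.2]
```

View pics/p10t.png

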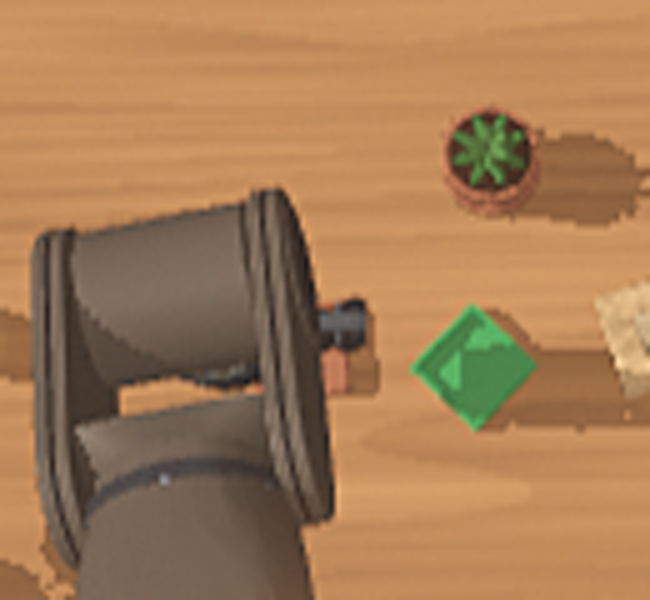

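```bash
python3 -m crank '0 1.5 40 0 0 -.006;0 0 33 0 0 0;0 0 0 0 0 0;0 0 0 0 0 0'; python3 plan.py 558 200.1 24.1 90.3; python3 - <<'E'
from fit import *
s=readout.get_state(); x,y,z=s["eef_pos"]
out=[]
for cam,o in(("side",(215,120)),):
    im=optics.read_camera(cam); a=cv2.resize(im[o[1]:o[1]+75,o[0]:o[0]+75],None,fx=8,fy=8,interpolation=2)[:,:,::-1].copy()
    for nm,p,col in(("pot_square",(x,y+.0004,0,z-.0201),(255,0,0)),("saucer_square",(.5581,.2005,0,0),(0,255,0))):
        Q=place(nm,p)
        for i in range(0,len(Q),4):
            cv2.polylines(a,[np.int32((w2px(cam,Q[i:i+4][[0,1,3,2]])+.5-o)*8)],True,col)
    out.append(a)
cv2.imwrite("pics/p11.png",np.hstack(out))
E
```

```text
time: 40.48
eef_pos: [0.5592, 0.2004, 0.0629]
tcp_rot: [0.705, 0.709, 0.001, 0.001]
contact_force: [0.2, -0.7, -0.3]
opening: 0.602
t40.48 pos [559.2 200.4  62.9] yaw x-axis deg 90.38 z [ 0.002  0.    -1.   ] F [ 0.2 -0.7 -0.3] op 0.602 q [ 0.17  0.3   1.89 -0.    0.95 -1.4 ]
shift tool [-0.3 -1.3 38.8] n>=0.6 | turn [ 0.002 -0.     0.001] | shift in final axes [-0.3 -1.2 38.8]
```

View pics/p11.png

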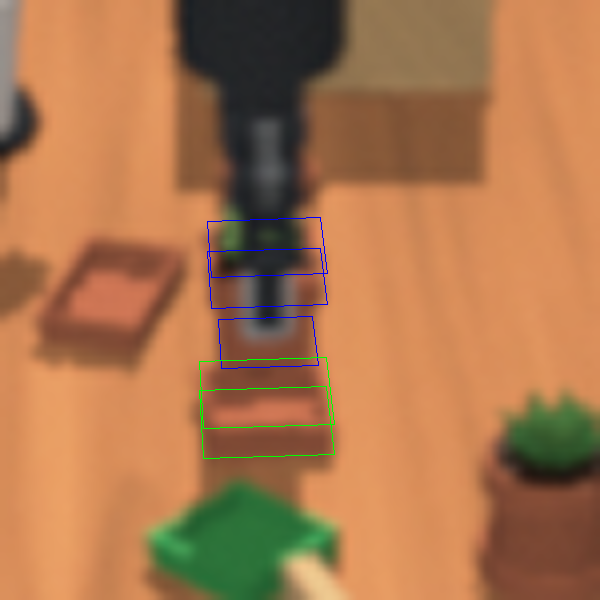

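```bash
python3 -m crank '0 -.6 16 0 0 0;0 0 10 0 0 0;0 0 6 0 0 0;0 0 0 0 0 0;0 0 0 0 0 0';python3 plan.py 558 200.1 24.1 90.3;python3 -m crank '0 0 2.5 0 0 0;0 0 2 0 0 0;0 0 2 0 0 0;0 0 0 0 0 0;0 0 0 0 0 0'; python3 plan.py 558 200.1 24.1 90.3
```

```text
time: 41.15
eef_pos: [0.558, 0.2002, 0.0299]
tcp_rot: [0.705, 0.71, 0.0, 0.0]
contact_force: [0.4, -0.2, -1.7]
opening: 0.602
t41.15 pos [558.  200.2  29.9] yaw x-axis deg 90.41 z [ 0.  0. -1.] F [ 0.4 -0.2 -1.7] op 0.602 q [ 0.17  0.35  1.9   0.    0.89 -1.4 ]
shift tool [-0.1 -0.   5.8] n>=0.1 | turn [ 0.    -0.     0.002] | shift in final axes [-0.1 -0.   5.8]
time: 41.78
eef_pos: [0.5579, 0.2002, 0.024]
tcp_rot: [0.705, 0.71, -0.0, 0.0]
contact_force: [-2.8, -2.1, 5.6]
opening: 0.603
t41.77 pos [557.9 200.2  24. ] yaw x-axis deg 90.42 z [-0. -0. -1.] F [-2.8 -2.1  5.6] op 0.603 q [ 0.17  0.36  1.9  -0.    0.88 -1.4 ]
shift tool [-0.1  0.1 -0.1] n>=0.0 | turn [-0.     0.     0.002] | shift in final axes [-0.1  0.1 -0.1]
```

```bash
python3 -m crank '0 0 0 0 0 0;0 0 0 0 0 0;0 0 0 0 0 0;0 0 0 0 0 0' 1 && python3 -m crank '0 0 -20 0 0 0;0 0 -40 0 0 0;0 0 -50 0 0 0;0 0 -40 0 0 0;0 0 -40 0 0 0' && python3 -m crank '0 0 0 0 0 .18;0 0 0 0 0 .18;0 0 0 0 0 .18;0 0 0 0 0 .18;0 0 0 0 0 .18' && python3 -m crank '0 0 0 0 0 .18;0 0 0 0 0 .18;0 0 0 0 0 .18;0 0 0 0 0 .18;0 0 0 0 0 .18'&& python3 -m crank '0 0 0 0 0 .087;0 0 0 0 0 0;0 0 0 0 0 0'; python3 - <<'E'
from fit import *
ims={c:optics.read_camera(c) for c in("top","side")}
for c in ims: np.save(f"pics/{c}_full.npy",ims[c])
print(fit("saucer_oblong",(.4903,.3139,-.309),["top"],True,ims=ims),fit("saucer_oblong",(.4903,.3139,-.309),["side"],True,ims=ims))
cv2.imwrite("pics/p12s.png",cv2.resize(ims["side"][110:230,200:320],None,fx=5,fy=5,interpolation=2)[:,:,::-1])
cv2.imwrite("pics/p12t.png",cv2.resize(ims["top"][130:250,80:240],None,fx=5,fy=5,interpolation=2)[:,:,::-1])
E
python3 plan.py 490.3 313.4 120 -17.7
```

```text
time: 42.28
eef_pos: [0.5577, 0.2002, 0.023]
tcp_rot: [0.705, 0.71, -0.0, -0.0]
contact_force: [-0.4, 0.4, 0.1]
opening: 0.999
time: 42.9
eef_pos: [0.5579, 0.2002, 0.2166]
tcp_rot: [0.705, 0.71, 0.001, 0.001]
contact_force: [0.4, -0.2, -0.6]
opening: 0.998
time: 43.52
eef_pos: [0.5579, 0.2002, 0.215]
tcp_rot: [0.944, 0.33, 0.001, 0.0]
contact_force: [0.1, -0.0, 0.6]
opening: 1.001
time: 44.15
eef_pos: [0.5579, 0.2002, 0.215]
tcp_rot: [0.994, -0.114, 0.001, -0.0]
contact_force: [0.2, -0.7, 0.0]
opening: 0.999
time: 44.52
eef_pos: [0.5579, 0.2002, 0.2141]
tcp_rot: [0.988, -0.153, 0.001, -0.0]
contact_force: [0.7, -0.9, -0.3]
opening: 0.997
(array([ 0.50113525,  0.3092471 , -0.04448973]), np.float64(386.0038425890094)) (array([ 0.4875431 ,  0.31172041, -0.29866009]), np.float64(69.87988110287823))
t44.62 pos [557.8 200.2 213.7] yaw x-axis deg -17.66 z [ 0.001  0.    -1.   ] F [ 0.3 -1.2 -0.6] op 0.999 q [ 0.17  0.12  1.8  -0.    1.22  0.48]
shift tool [-98.7 -87.4  93.6] n>=2.7 | turn [-0.    -0.     0.001] | shift in final axes [-98.7 -87.4  93.7]
```

View pics/p12s.png

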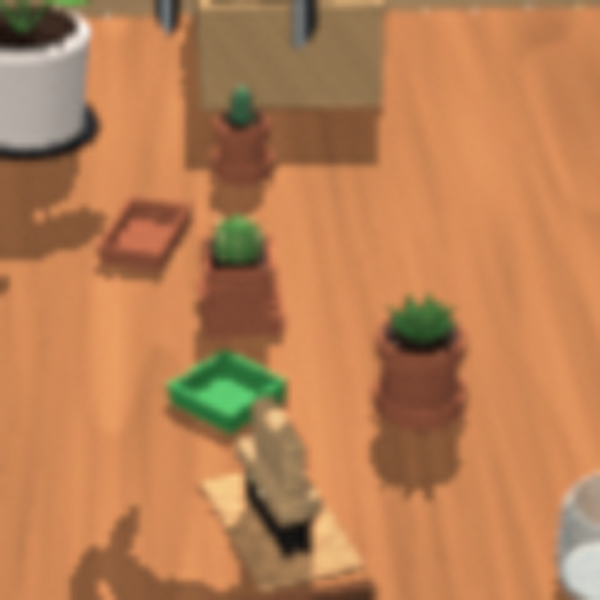

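View pics/p12t.png

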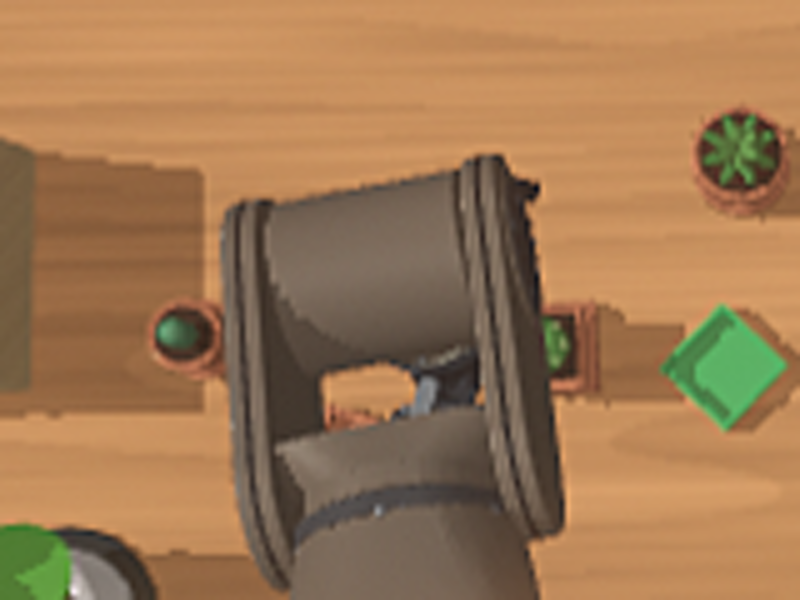

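```bash
python3 -m crank '-33 -29 0 0 0 0;-33 -29 0 0 0 0;-33 -29 0 0 0 0;0 0 45 0 0 0;0 0 45 0 0 0' && python3 -m crank '0 0 0 0 0 0;0 0 0 0 0 0'; python3 plan.py 489.3 313.1 40 -17.6;
```

```text
time: 45.25
eef_pos: [0.49, 0.3141, 0.1232]
tcp_rot: [0.988, -0.153, 0.001, -0.001]
contact_force: [-0.5, 0.2, 0.3]
opening: 0.997
time: 45.5
eef_pos: [0.491, 0.3135, 0.125]
tcp_rot: [0.988, -0.154, 0.001, -0.001]
contact_force: [0.2, -1.2, 0.6]
opening: 1.001
t45.50 pos [491.  313.5 125. ] yaw x-axis deg -17.70 z [ 0.002  0.001 -1.   ] F [ 0.2 -1.2  0.6] op 1.001 q [0.39 0.19 1.89 0.   1.05 0.7 ]
shift tool [-1.6  1.  84.9] n>=1.4 | turn [-0.002 -0.002 -0.002] | shift in final axes [-1.5  0.9 85. ]
```

```bash
python3 -m crank '-1.6 .5 40 0 0 0;0 0 30 0 0 0;0 0 15 0 0 0;0 0 0 0 0 0' && python3 -m crank '0 0 15 0 0 0;0 0 12 0 0 0;0 0 8 0 0 0;0 0 0 0 0 0;0 0 0 0 0 0'; python3 plan.py 489.3 313.1 4 -17.6; python3 - <<'E'
from h import *
shot("side","p13s",(190,120,270,190),9)
E
```

```text
time: 46.0
eef_pos: [0.4888, 0.3133, 0.0389]
tcp_rot: [0.988, -0.154, 0.0, -0.0]
contact_force: [0.7, 0.1, 0.4]
opening: 1.0
time: 46.62
eef_pos: [0.4884, 0.3133, 0.0034]
tcp_rot: [0.988, -0.154, 0.0, -0.0]
contact_force: [0.5, -0.2, -0.2]
opening: 0.998
t46.62 pos [488.4 313.3   3.4] yaw x-axis deg -17.70 z [ 0.  0. -1.] F [ 0.5 -0.2 -0.2] op 0.998 q [ 0.4   0.37  1.94 -0.    0.83  0.7 ]
shift tool [ 0.9 -0.1 -0.6] n>=0.0 | turn [-0.    -0.    -0.002] | shift in final axes [ 0.9 -0.1 -0.6]
```

View pics/p13s.png

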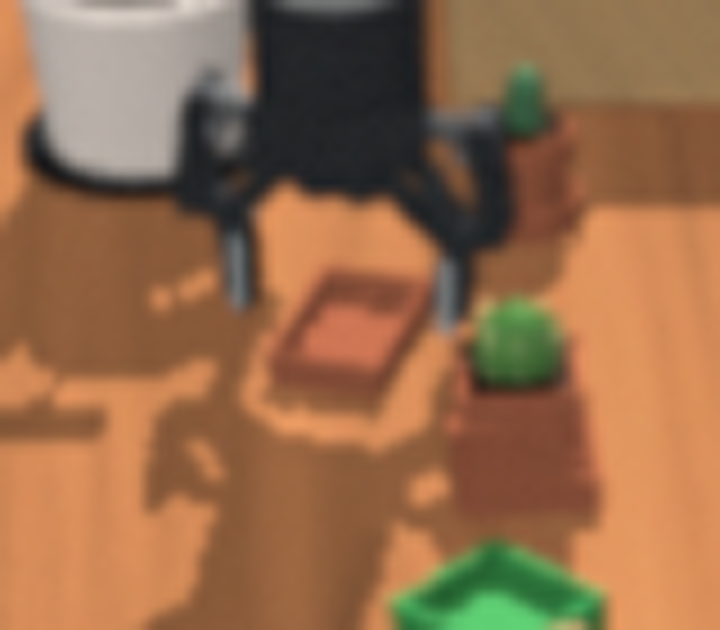

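```bash
python3 -m crank '.5 0 3 0 0 0;0 0 0 0 0 0' && python3 -m crank '0 0 0 0 0 0;0 0 0 0 0 0;0 0 0 0 0 0;0 0 0 0 0 0;0 0 0 0 0 0' -1 40 && python3 -m crank '0 0 0 0 0 0;0 0 0 0 0 0;0 0 0 0 0 0'; python3 plan.py 489.3 313.1 0 -17.6; python3 - <<'E'
from h import *
shot("side","p14s",(190,120,270,190),9)
E
```

```text
time: 46.92
eef_pos: [0.4886, 0.313, 0.0002]
tcp_rot: [0.988, -0.154, -0.0, 0.0]
contact_force: [-0.5, -0.1, -0.5]
opening: 1.0
time: 47.55
eef_pos: [0.489, 0.3132, 0.0006]
tcp_rot: [0.988, -0.154, 0.0, -0.0]
contact_force: [0.6, 0.7, 2.5]
opening: 0.597
time: 47.92
eef_pos: [0.489, 0.3132, 0.0006]
tcp_rot: [0.988, -0.154, 0.0, -0.0]
contact_force: [1.4, 0.1, 4.4]
opening: 0.595
t47.92 pos [489.  313.2   0.6] yaw x-axis deg -17.71 z [ 0.001  0.    -1.   ] F [1.4 0.1 4.4] op 0.595 q [0.39 0.38 1.93 0.   0.83 0.7 ]
shift tool [ 0.3 -0.   0.6] n>=0.0 | turn [-0.001 -0.001 -0.002] | shift in final axes [ 0.3 -0.   0.6]
```

View pics/p14s.png

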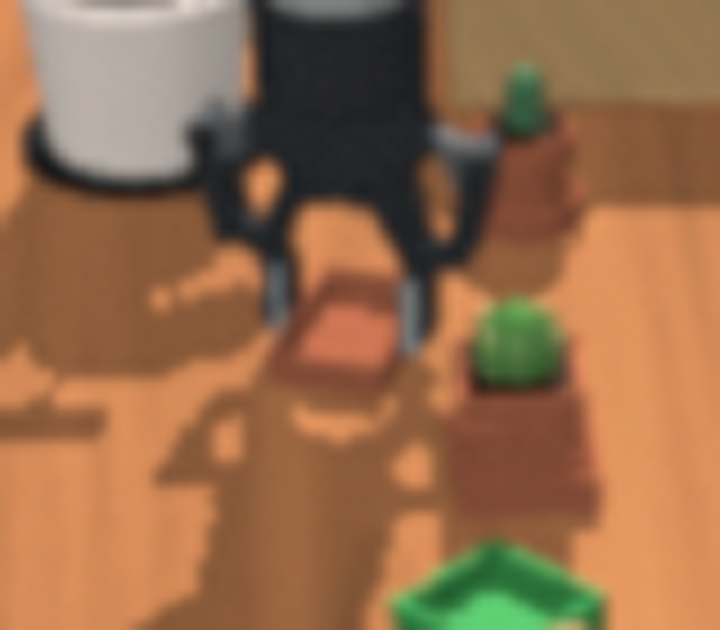

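```bash
python3 -m crank '0 0 -10 0 0 0;0 0 -30 0 0 0;0 0 -50 0 0 0;0 0 -50 0 0 0;0 0 -40 0 0 0' && python3 -m crank '0 0 0 0 0 -.167;0 0 0 0 0 -.167;0 0 0 0 0 -.167;0 0 0 0 0 0;0 0 0 0 0 0';  python3 plan.py 565.3 -255.3 175 11.07; python3 - <<'E'
from h import *
shot("side","p15s",(170,60,290,190),6)
E
```

```text
time: 48.6
eef_pos: [0.4883, 0.3129, 0.1821]
tcp_rot: [0.988, -0.154, 0.0, -0.0]
contact_force: [0.4, 0.9, -0.9]
opening: 0.598
time: 49.22
eef_pos: [0.4883, 0.3128, 0.1799]
tcp_rot: [0.996, 0.095, -0.0, 0.0]
contact_force: [0.2, 0.2, -1.6]
opening: 0.597
t49.23 pos [488.3 312.8 179.9] yaw x-axis deg 10.87 z [-0.001 -0.    -1.   ] F [ 0.2  0.2 -1.6] op 0.597 q [ 0.39  0.13  1.86 -0.    1.16  0.21]
shift tool [-31.5 572.5   5. ] n>=9.6 | turn [ 0.     0.001 -0.004] | shift in final axes [-33.5 572.4   4.9]
```

View pics/p15s.png

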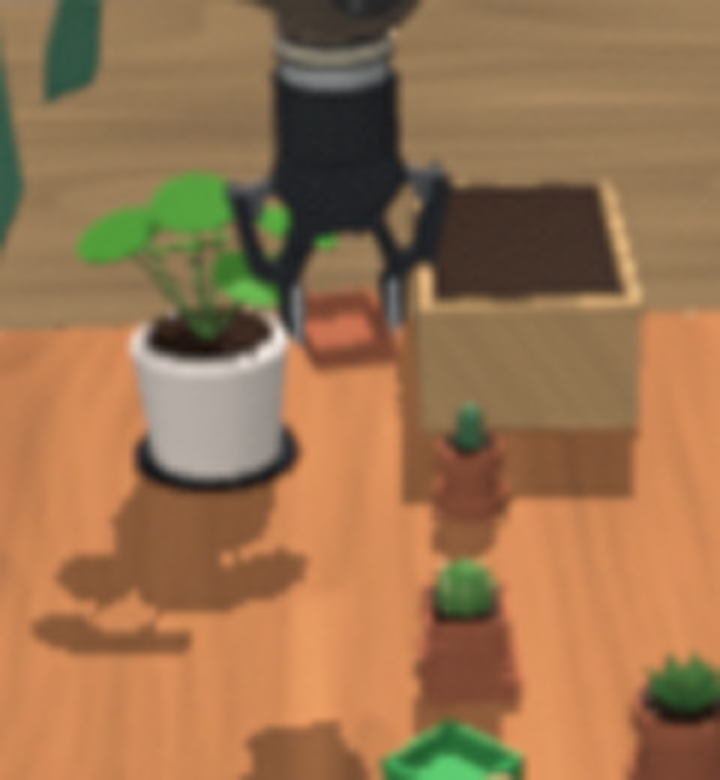

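```bash
python3 -m crank '-3 52 0 0 0 0;-3 52 0 0 0 0;-3 52 0 0 0 0;-3 52 0 0 0 0;-3 52 0 0 0 0' && python3 -m crank '-3 52 0 0 0 0;-3 52 0 0 0 0;-3 52 0 0 0 0;-3 52 0 0 0 0;-3 52 0 0 0 0' && python3 -m crank '-2 52 0 0 0 0;0 0 0 0 0 0;0 0 0 0 0 0';  python3 plan.py 565.3 -255.3 90 11.07; 
```

```text
time: 49.9
eef_pos: [0.5236, 0.0533, 0.1804]
tcp_rot: [0.995, 0.095, 0.0, 0.0]
contact_force: [0.4, 0.2, 0.0]
opening: 0.595
time: 50.52
eef_pos: [0.5585, -0.2049, 0.1802]
tcp_rot: [0.995, 0.095, 0.0, -0.0]
contact_force: [0.3, 0.5, -1.5]
opening: 0.596
time: 50.9
eef_pos: [0.5661, -0.2542, 0.1797]
tcp_rot: [0.995, 0.095, -0.0, -0.001]
contact_force: [-1.4, -0.2, -1.4]
opening: 0.595
t50.90 pos [ 566.1 -254.2  179.7] yaw x-axis deg 10.93 z [-0.001  0.001 -1.   ] F [-1.4 -0.2 -1.4] op 0.595 q [-0.59  0.21  1.76  0.    1.17 -0.78]
shift tool [-0.9  1.  89.7] n>=1.5 | turn [-0.001  0.001 -0.002] | shift in final axes [-1.   0.9 89.7]
```

```bash
python3 -m crank '-1 1 45 0 0 0;0 0 40 0 0 0;0 0 25 0 0 0;0 0 0 0 0 0;0 0 0 0 0 0' && python3 -m crank '0 0 15 0 0 0;0 0 10 0 0 0;0 0 5 0 0 0;0 0 0 0 0 0;0 0 0 0 0 0';  python3 plan.py 565.3 -255.3 30.6 11.07; python3 - <<'E'
from h import *
shot("side","p16s",(180,190,300,300),6)
E
```

```text
time: 51.52
eef_pos: [0.5665, -0.2553, 0.0717]
tcp_rot: [0.995, 0.096, 0.001, 0.001]
contact_force: [0.6, -0.5, 0.5]
opening: 0.599
time: 52.15
eef_pos: [0.5658, -0.256, 0.0404]
tcp_rot: [0.995, 0.096, 0.0, 0.0]
contact_force: [0.5, 0.5, -0.4]
opening: 0.597
t52.15 pos [ 565.8 -256.    40.4] yaw x-axis deg 10.99 z [ 0. -0. -1.] F [ 0.5  0.5 -0.4] op 0.597 q [-0.59  0.39  1.83  0.    0.93 -0.78]
shift tool [-0.4 -0.8  9.8] n>=0.2 | turn [ 0.    -0.    -0.001] | shift in final axes [-0.4 -0.8  9.8]
```

View pics/p16s.png

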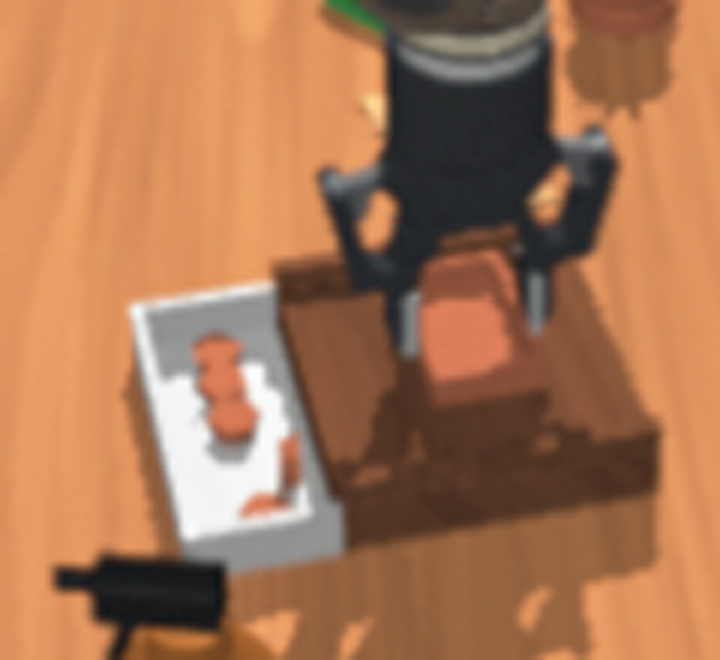

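```bash
python3 -m crank '0 0 4 0 0 0;0 0 2 0 0 0;0 0 2 0 0 0;0 0 0 0 0 0;0 0 0 0 0 0';  python3 -m crank '0 0 1 0 0 0;0 0 1 0 0 0;0 0 0 0 0 0;0 0 0 0 0 0'; python3 plan.py 565.3 -255.3 30.6 11.07; python3 - <<'E'
from h import *
shot("side","p17s",(180,190,300,300),6)
E
```

```text
time: 52.82
eef_pos: [0.5657, -0.2558, 0.0323]
tcp_rot: [0.995, 0.096, 0.0, 0.0]
contact_force: [-0.3, 0.0, 0.1]
opening: 0.599
time: 53.32
eef_pos: [0.5657, -0.2558, 0.0306]
tcp_rot: [0.995, 0.096, 0.0, 0.0]
contact_force: [-0.6, 0.5, 2.7]
opening: 0.597
t53.33 pos [ 565.7 -255.8   30.6] yaw x-axis deg 11.00 z [ 0. -0. -1.] F [-0.6  0.5  2.7] op 0.597 q [-0.59  0.4   1.83 -0.    0.91 -0.78]
shift tool [-0.3 -0.6 -0. ] n>=0.0 | turn [ 0.    -0.    -0.001] | shift in final axes [-0.3 -0.6 -0. ]
```

View pics/p17s.png

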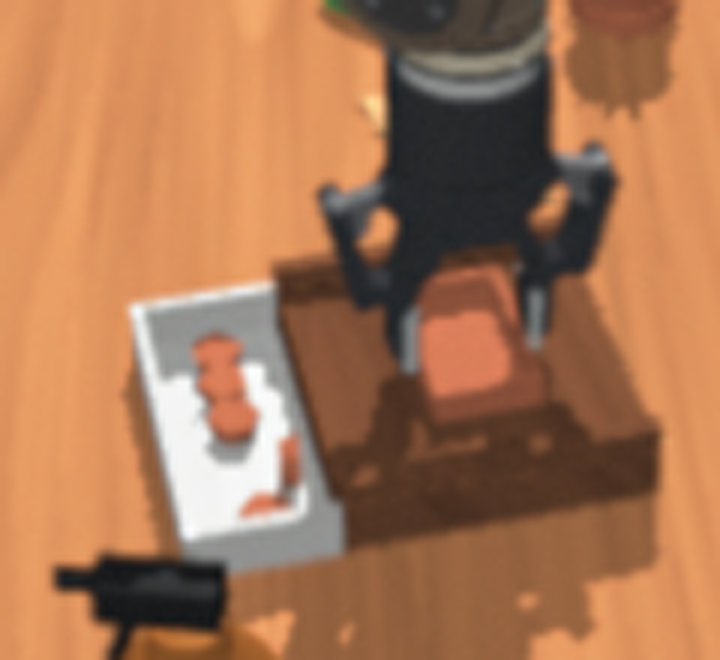

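```bash
python3 -m crank '0 0 0 0 0 0;0 0 0 0 0 0;0 0 0 0 0 0;0 0 0 0 0 0' 1 && python3 -m crank '0 0 -15 0 0 0;0 0 -35 0 0 0;0 0 -50 0 0 0;0 0 -50 0 0 0;0 0 -50 0 0 0' && python3 -m crank '-20 -50 0 0 0 0;-20 -50 0 0 0 0;-20 -50 0 0 0 0;-20 -50 0 0 0 0;0 0 0 0 0 0'; python3 - <<'E'
from h import *
st()
shot("side","f_s",(180,110,340,300),4)
shot("top","f_t",(90,120,390,270),2.6)
shot("top","f_b",(290,150,390,260),7)
E
python3 -c "
import cv2
for f in('f_s','f_t','f_b'):
    a=cv2.imread(f'pics/{f}.png');print(a.shape)
    s=min(1,600/a.shape[0],800/a.shape[1]);cv2.imwrite(f'pics/{f}.png',cv2.resize(a,None,fx=s,fy=s))"
```

```text
time: 53.88
eef_pos: [0.5656, -0.2557, 0.0301]
tcp_rot: [0.995, 0.096, -0.0, -0.0]
contact_force: [-0.3, 0.6, -0.0]
opening: 1.004
time: 54.5
eef_pos: [0.5656, -0.2557, 0.2333]
tcp_rot: [0.995, 0.096, 0.001, 0.001]
contact_force: [0.8, -0.7, 0.5]
opening: 1.002
time: 55.12
eef_pos: [0.4473, -0.0723, 0.231]
tcp_rot: [0.995, 0.097, 0.001, 0.0]
contact_force: [0.2, -0.3, 0.5]
opening: 0.997
t55.12 pos [447.3 -72.3 231. ] yaw x-axis deg 11.19 z [ 0.001 -0.    -1.   ] F [ 0.2 -0.3  0.5] op 0.997 q [-0.38 -0.22  2.1   0.    1.26 -0.58]
(760, 640, 3)
(390, 780, 3)
(770, 700, 3)
```

View pics/f_s.png

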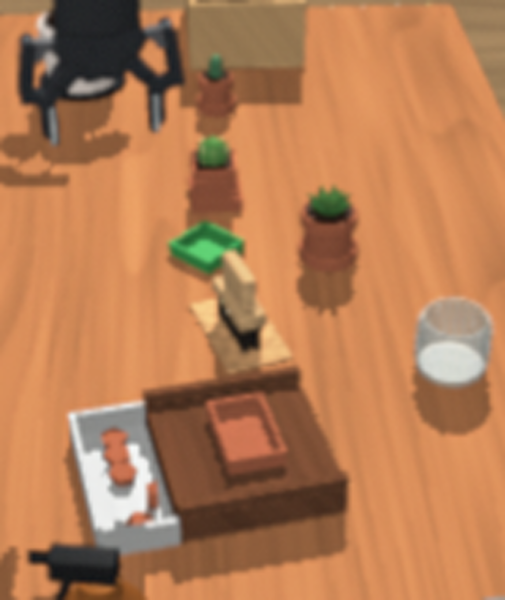

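View pics/f_t.png

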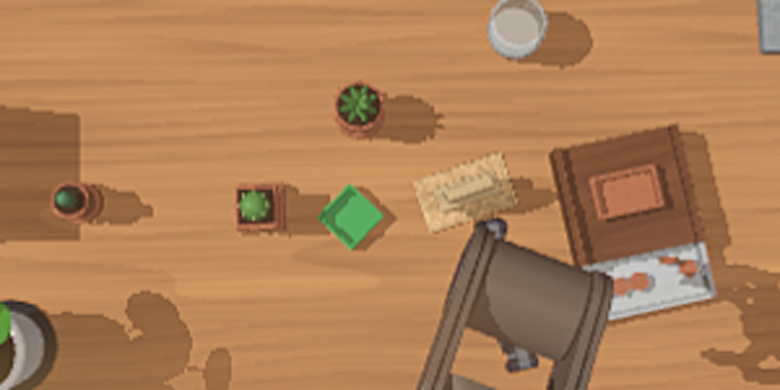

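View pics/f_b.png

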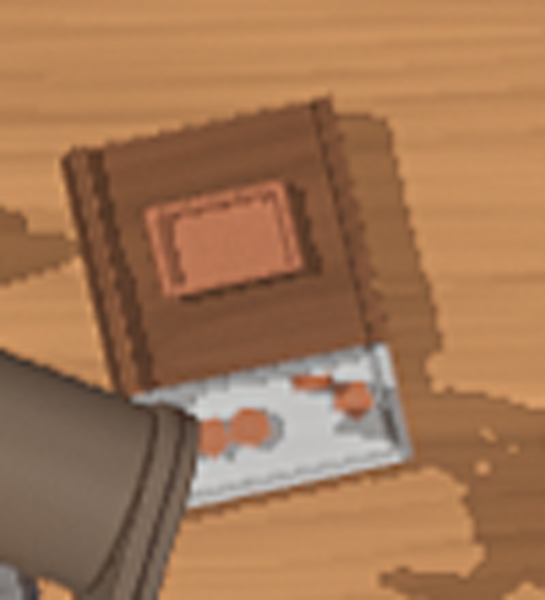

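```bash
python3 -c "
from plant import ctrl
print(ctrl.sign_off())"
```

```text
the job is handed in; nothing more can be done
None
```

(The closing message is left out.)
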